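Clear an oversize vial from the small-vial feed lane

ROBOT

A 6-joint arm with a two-finger parallel gripper is mounted at the origin on a cart in front of the work surface, level with it; the furniture and walls round the work are solid. World frame = base frame: x ahead of the robot, y to its left, z up, the work surface at z = 0. Lengths are in m, angles in rad, forces in N, time in s.
With the tool pointing down it reaches from about 0.375 to 0.975 m from the base axis. Payload 3.8 kg.
Tool frame: the origin (TCP) lies on the centre line of the jaws, within the pads' length; the fingertips stand 14 mm ahead of it and the grasp point (between the pads) lies 5 mm behind it (bot.finger_overhang is the distance from the TCP to the fingertips, in m); y points along the fingers, x is the direction in which the jaws open and shut, and the axes are right-handed (so a half turn about y gives the same grasp; the last joint's range is limited). The gripper opens to 85 mm and grips with 20 to 120 N. Pads are 22 mm wide; open, the fingers measure 114 mm over their backs; the gripper's body (76 mm by 85 mm) begins 54 mm behind the grasp point. The pads swing forward as they close: fully open they stand 13 mm farther back than shut.
Start: joints at [-1.186, 0.264, 1.604, -0, 1.274, -0.037], TCP at [0.276, -0.616, 0.245] pointing down, gripper open.
Joint ranges: [-2.63, 2.63], [-0.94, 2.18], [0.31, 2.57], [-1.31, 4.45], [0, 2.66], [-2.55, 2.55]. Speed limits (rad/s): [2.57, 2.57, 3.14, 3.14, 3.14, 3.14].

INTERFACE

Orientations are given as a rotation vector (axis times angle).
In Python, from workcell import readout, read_camera, bot, spotter gives the robot as it stands.
- The arm moves only by the tool jog_arm, never from a script. Its argument "increments" is a list of rows, each a list of 7 numbers: the shift along the tool's x, y, z in m, then the turn, a rotation vector about the tool's x, y, z in rad, then the opening, from 0 (shut) to 1 (fully open). A call has 1 to 10 rows; each row shifts and turns the pose as measured when the row begins, along the tool's axes as they then stand; what a row does not reach is not made up. A row lasts 1/8 s, in which the tool goes at most 62.5 mm and 10.7 degrees, less where a joint would pass 70% of its speed; a pose out of reach is approached as far as the arm can. A call with a gripper value outside its range is refused whole. The fingers move at their own pace and stop on an object; "force" is the grip in N (left out, the last holds). Time passes only in rows, so rows that do not move let the fingers close. It gives the time, the measured TCP pose, the force and the opening at its end, in the units of the state.
- readout.read_state(): the state, without advancing time (a new reading comes with each control period).
- read_camera(name): name is "scene" or "side" or "wrist"; returns a dict with "img" (384x512x3 uint8, blue, green, red), "range_z" (384x512 float32, m along the optical axis (not along the pixel's ray), 0 where there is no reading), "fx", "fy", "cx", "cy" (pixels), "world_from_camera" (4x4, takes a point from camera to world coordinates). Camera axes: x right, y down, z forward; pixel columns grow to the right and rows downward; lengths in m; the calibration is good to about 2 mm. A picture is of the moment at which its call begins.
- bot.finish_job(): hands the job in, once; it reports no verdict.
Trained networks look in a picture, given as the dict that the camera call returned (one of the last four; its "shot" number tells which), for a name from the list of things; names that differ only in an ending like _2 or _b are one class to them, and where a whole thing is asked for, a point or a joint stands for the part that bears it (a point fixed in the world has none). Each returns a list of dicts, best first, with "p" (0 to 1); they miss things now and then, are a little off and sometimes report something else, mostly with a low value. They report only what shows in the picture. A call takes as long as a camera call. They do not tell look-alikes from the thing itself.
- spotter.masks_of(picture, thing): "mask" (384x512 bool, what is visible of it) and "location" ([column, row] in pixels, amid what is visible of it).
- spotter.spot_point(picture, thing): "location" ([column, row] in pixels: a listed point, or the origin of a listed thing).
The state is a dict: "time": time; "q": joint angles; "joint_vel": joint speeds; "joint_torque": joint torques, N m; "tool_pos": TCP position; "tcp_rot": TCP orientation; "wrist_force": force on the tool from outside, world axes, zero at the start; "torque": the same for the moment, N m; "width": opening from 0.0 (shut) to 1.0 (fully open).
Only numpy, scipy, OpenCV 4.12 (cv2) and the standard library are available. Lean on these libraries where they do the work, as an engineer would, in place of code of your own. Each camera call takes 0.05 s, during which the arm holds its last target. There are 200 camera calls.

TASK

A large vial has been loaded into the small-vial dispenser by mistake and is stuck in the throat of its lane, holding up the small vials behind it. Swing the keeper arm up and back until it stays open, lift the large vial out so that the small vials roll down to the front stop, and lay it, without dropping it, across the lane of the large-vial dispenser behind the two already there. Then lower the keeper arm gently until it is fully down over the small vials; leave the other things on the desk where they are.

Things in the scene. Friction and masses are not known exactly. Their poses are not given: they have to be found in the camera images.
- small_dispenser_lane: Small-vial lane, aluminium, fixed, 168 mm long. Origin: mid-floor at the front stop's inner face (end nearest the robot, 20 mm above the desk). x runs up the lane, rising 12 degrees away from the robot; y across; z square to its floor. Walls 7 mm high, 2.5 thick; stop 10 mm high. Clear width 40 mm up to x = 40 mm, widening to 45.5 from x = 58 mm on. Vials lie across it and roll down.
- large_dispenser_lane: Large-vial lane, alike and fixed but without a keeper arm, 168 mm long; same frame: origin mid-floor at the front stop, x up the lane (12 degrees), y across, z square to its floor. Walls 7 mm high. Clear width 45.5 mm up to x = 36 mm, 50 mm from x = 52 mm on. Two large vials lie with axes near x = 11 and 33 mm; a third rolls down against them, to about x = 55 mm.
- keeper (a joint): Steel keeper arm (12 mm strip, 100 g) of the small dispenser, hinged at the lane's top end about the lane's y axis. 0 = fully down, underside 18 mm above the lane floor, just clear of small vials; grows as its front end swings up and back. Past about 1.7 rad it leans back to its stop at 1.9 and stays; before that it falls shut. At the start it lies on the large vial, near 0.05.
- keeper_knob (a point): Middle of the black disc knob at the keeper arm's free end: 24 mm diameter, 14 mm thick along the lane's y, so fingers closing along y take its flat faces and it can turn between them. 130 mm from the hinge; with the arm down it is at lane x = 28.5, z = 45.5 mm. It moves on an arc about the hinge, up and away from the robot.
- keeper_hinge (a point): Point on the keeper arm's hinge axis: lane x = 156, y = 0, z = 19.5 mm; the axis runs along the lane's y, between two lugs (58 mm apart over all) that rise 25 mm above the lane floor.
- large_vial_center (a point): The jam: a large white vial, 22 mm diameter, 43 mm long with its grey crimped cap (20 mm diameter). It lies across the small lane, ends caught in the throat at lane x of about 60 mm. The point is its middle; its z axis runs from base to cap, along the lane's y. Its upper half stands above the walls: it can be taken by its two flat ends. 20 to 40 g.
- small_vial_1_center (a point): First (lowest) small vial of 16 mm diameter, 38 mm long with its cap, lying across the small lane, free to roll; the point is its middle, its z axis runs from base to cap.
- small_vial_2_center (a point): Second small vial of 16 mm diameter, 38 mm long with its cap, lying across the small lane, free to roll; the point is its middle, its z axis runs from base to cap.
- small_vial_3_center (a point): Third small vial of 16 mm diameter, 38 mm long with its cap, lying across the small lane, free to roll; the point is its middle, its z axis runs from base to cap.
- small_vial_4_center (a point): Fourth (uppermost) small vial of 16 mm diameter, 38 mm long with its cap, lying across the small lane, free to roll; the point is its middle, its z axis runs from base to cap.
- stock_vial_1_center (a point): Large white vial, 22 mm diameter, 43 mm long with its grey crimped cap (20 mm diameter), lying across the lane, first from its front stop; the point is its middle, z axis from base to cap.
- stock_vial_2_center (a point): Large white vial, 22 mm diameter, 43 mm long with its grey crimped cap (20 mm diameter), lying across the lane, second from its front stop; the point is its middle, z axis from base to cap.
- standing_vial: Bystander: a 16 x 38 mm vial standing on the desk behind the dispensers; origin at its underside.
- timer: Bystander: white timer 66 x 66 x 17 mm lying on the desk; origin at its underside.
- marker: Bystander: black and white marker pen, 131 mm long, 14 mm thick, lying on the desk; origin at its underside.
Things that resemble listed ones, but are neither listed nor needed, are in the scene too. What is shaped like the part that bears stock_vial_2_center but purple is not meant.

How it is judged:
By the outcome, as a careful person would: the job done as asked, in the order asked, and still so for the second after the job is handed in, with the robot touching nothing.
It also fails if it takes over 66 s, if anything falls off the work surface, if the arm or the gripper's body presses on something with over 40 N, if the wrist force passes 120 N, or if a joint passes its speed limit or range.

## Working session

There is one attempt and no reset: what is moved stays moved. The work goes in short steps, Python scripts to look and compute and a tool call to move; the robot and the scene stay as the last step left them, time stands still between calls to the robot, and variables do not carry over. Pictures are saved under pics/ and viewed, about 8 in all and at most 12, crops included, and the job is handed in when it is done.

Besides the shell and the picture viewer there is one more tool, called after ">>>" as name([rows], argument=value, ...), one row to a line, values as JSON. jog_arm: Moves the arm, as the interface text tells. Its arguments: {"type":"object","properties":{"increments":{"type":"array"},"force":{"type":"number"}},"required":["increments"]}

```bash
mkdir -p pics; ls; cat > h.py <<'E'
import numpy as np, cv2
from scipy.spatial.transform import Rotation as R
from workcell import readout, read_camera, bot, spotter
def px2w(p,c,r,z=None):
    if z is None:
        z=p["range_z"][int(round(r)),int(round(c))]
    v=np.array([(c-p["cx"])/p["fx"]*z,(r-p["cy"])/p["fy"]*z,z,1])
    return (p["world_from_camera"]@v)[:3]
def cloud(p):
    z=p["range_z"]; rr,cc=np.mgrid[:z.shape[0],:z.shape[1]]
    P=np.stack([(cc-p["cx"])/p["fx"]*z,(rr-p["cy"])/p["fy"]*z,z,np.ones_like(z)],-1)
    W=(P@p["world_from_camera"].T)[...,:3]; W[z==0]=np.nan; return W
E
python3 - <<'E'
from h import *
np.set_printoptions(precision=4,suppress=True)
s=readout.read_state(); print(s["time"],s["tool_pos"],s["tcp_rot"],R.from_rotvec(s["tcp_rot"]).as_matrix())
ims=[]
for n in ["scene","side"]:
    p=read_camera(n); cv2.imwrite(f"pics/{n}0.png",cv2.resize(p["img"],(800,600)))
    print(n,p["world_from_camera"][:3,3])
    for t in ["small_dispenser_lane","large_dispenser_lane","keeper_knob","keeper_hinge","large_vial_center","small_vial_1_center","stock_vial_1_center"]:
        for d in spotter.spot_point(p,t)[:6]:
            c,r=d["location"]; 
            try: print(t,round(d["p"],2),np.round(d["location"]),px2w(p,c,r))
            except Exception as e: print(t,d,e)
E
```

```text
pics
0.0 [ 0.2761 -0.6152  0.244 ] [-1.3784  0.8945 -0.8915] [[ 0.4094 -0.0009  0.9123]
 [-0.9123  0.002   0.4094]
 [-0.0022 -1.      0.0001]]
scene [0.0857 0.6291 0.8904]
small_dispenser_lane 0.83 [310. 211.] [ 0.4534 -0.1264  0.0197]
large_dispenser_lane 0.89 [252. 263.] [0.4673 0.1038 0.0333]
keeper_knob 0.56 [306. 196.] [ 0.4621 -0.1093  0.0806]
keeper_knob 0.17 [199. 204.] [0.6991 0.0236 0.0161]
keeper_hinge 0.6 [263. 180.] [ 0.5878 -0.1045  0.0699]
large_vial_center 0.42 [291. 197.] [ 0.503  -0.1098  0.053 ]
small_vial_1_center 0.48 [285. 196.] [ 0.5197 -0.1091  0.046 ]
stock_vial_1_center 0.59 [253. 255.] [0.4757 0.0893 0.0397]
side [ 0.245  -1.0726  0.7733]
small_dispenser_lane 0.89 [213. 226.] [ 0.4492 -0.1161  0.018 ]
large_dispenser_lane 0.72 [251. 206.] [ 0.5475 -0.1161  0.0566]
large_dispenser_lane 0.55 [206. 180.] [0.4747 0.0722 0.0317]
keeper_knob 0.84 [220. 205.] [ 0.4662 -0.1278  0.0843]
keeper_hinge 0.95 [268. 197.] [ 0.5925 -0.1119  0.0725]
large_vial_center 0.55 [232. 214.] [ 0.4974 -0.1231  0.0496]
small_vial_1_center 0.49 [244. 217.] [ 0.5255 -0.1305  0.039 ]
stock_vial_1_center 0.43 [208. 176.] [0.4828 0.08   0.0397]
```

View both.

```bash
python3 - <<'E'
from h import *
np.set_printoptions(precision=4,suppress=True)
a=cv2.imread("pics/scene0.png");b=cv2.imread("pics/side0.png")
a=cv2.resize(a[180:500,200:600],(800,640))[:600];b=cv2.resize(b[180:420,220:540],(800,600))
cv2.imwrite("pics/a0.png",a);cv2.imwrite("pics/b0.png",b)
E
```

```text
(no output)
```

View pics/scene0.png

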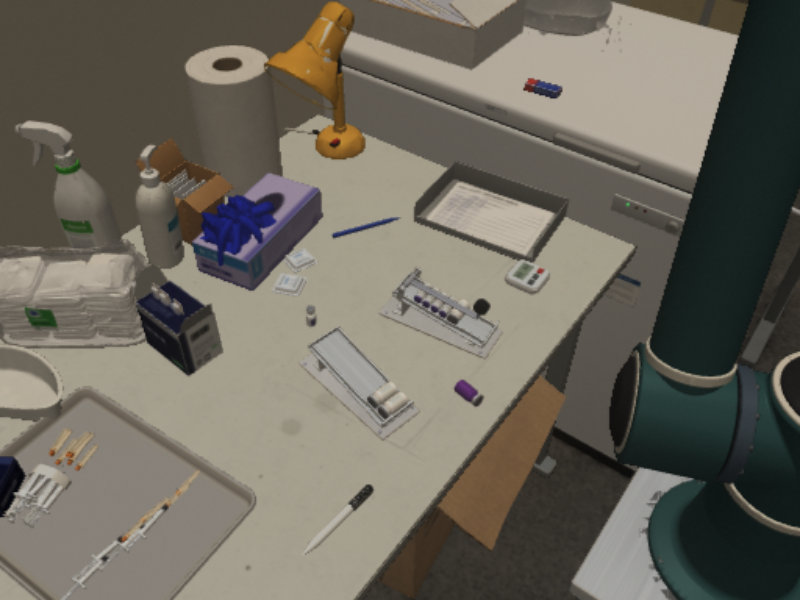

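View pics/b0.png

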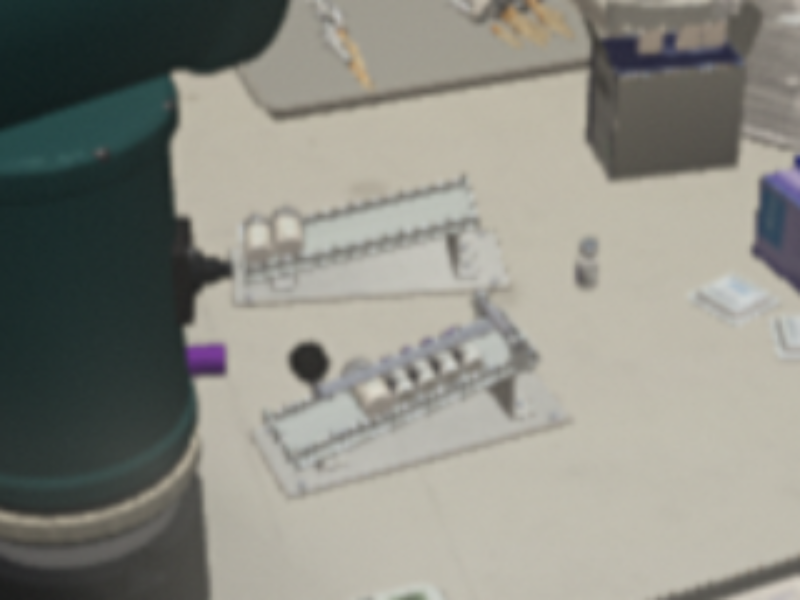

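```bash
python3 - <<'E'
from h import *
np.set_printoptions(precision=4,suppress=True)
for n in ["scene","side"]:
    p=read_camera(n); W=cloud(p)
    for t,ctr in [("small_dispenser_lane",(0.53,-.115)),("large_dispenser_lane",(0.54,.08))]:
        for d in spotter.masks_of(p,t)[:2]:
            m=cv2.erode(d["mask"].astype(np.uint8),np.ones((2,2)))>0
            P=W[m]; P=P[~np.isnan(P).any(1)]
            if len(P)<30: continue
            b=P[P[:,2]<.012]; P=P[(P[:,2]>.012)]
            if len(P)<30: continue
            (c,sz,a)=cv2.minAreaRect((P[:,:2]*1000).astype(np.float32))
            # plane fit of floor
            A=np.c_[P[:,:2],np.ones(len(P))]; w=np.ones(len(P))
            for _ in range(30):
                k=np.linalg.lstsq(A*w[:,None],P[:,2]*w,rcond=None)[0]; r=P[:,2]-A@k; w=1/(np.abs(r)+.001)**.5
            print(n,t,round(d["p"],2),len(P),"rect",c,sz,a,"grad",np.hypot(*k[:2]),"yaw",np.arctan2(k[1],k[0]), "zrange",P[:,2].min(),P[:,2].max(),"base",len(b))
E
```

```text
scene small_dispenser_lane 0.98 927 rect (521.7076416015625, -110.71075439453125) (168.62184143066406, 62.06928634643555) 7.073379039764404 grad 0.2686544980122158 yaw -0.22086151334466397 zrange 0.015352587294187092 0.08932689096924962 base 15
scene large_dispenser_lane 0.98 1147 rect (546.812255859375, 85.44226837158203) (58.86040115356445, 170.11012268066406) 79.65032958984375 grad 0.2066287949097276 yaw -0.09704910340344097 zrange 0.018508516856843293 0.060580098401759264 base 0
side small_dispenser_lane 0.84 731 rect (526.4358520507812, -116.71929931640625) (168.948486328125, 60.65653610229492) 5.800858020782471 grad 0.24390130406049929 yaw 0.16727312047924317 zrange 0.015240607858961086 0.08503317055909176 base 16
side large_dispenser_lane 0.63 617 rect (552.6397094726562, 77.33289337158203) (67.88192749023438, 163.08155822753906) 78.5615005493164 grad 0.21808368507935966 yaw -0.28162675826776074 zrange 0.01288952557262335 0.06179788813478437 base 11
```

```bash
cat >> h.py <<'E'
def tool(yaw,tilt=0):
    # tool y = down (tilted onto lane normal by tilt), tool x = -lane y, tool z = up the lane
    lx=np.array([np.cos(yaw)*np.cos(tilt),np.sin(yaw)*np.cos(tilt),np.sin(tilt)]); ly=np.array([-np.sin(yaw),np.cos(yaw),0])
    return R.from_matrix(np.c_[-ly,-np.cross(lx,ly),lx])
def lane(o,yaw,p,tilt=np.radians(12)):
    T=tool(yaw,tilt).as_matrix(); return np.array(o)+p[0]*T[:,2]-p[1]*T[:,0]-p[2]*T[:,1]
def plan(wps,n,op=None,start=None):
    """wps: list of (pos,R); n rows each"""
    s=readout.read_state(); p=np.array(s["tool_pos"]);r=R.from_rotvec(s["tcp_rot"])
    for (tp,tr),k in zip(wps,n):
        rv=(r.inv()*tr).as_rotvec(); d=(np.array(tp)-p)/k
        for i in range(k):
            print([*np.round(r.inv().apply(d),4).tolist(),*np.round(rv/k,3).tolist(),op])
            r=r*R.from_rotvec(rv/k)
        p,r=np.array(tp),tr
E
python3 - <<'E'
from h import *
print(bot.finger_overhang,readout.read_state()["width"])
plan([((.45,-.118,.235),tool(.113))],[9],1)
E
```

```text
0.014 1.0008534785284315
[-0.0426, 0.0011, 0.0402, -0.0, 0.034, 0.0, 1]
[-0.0439, 0.0011, 0.0388, -0.0, 0.034, 0.0, 1]
[-0.0452, 0.0011, 0.0372, -0.0, 0.034, 0.0, 1]
[-0.0465, 0.0011, 0.0357, -0.0, 0.034, 0.0, 1]
[-0.0477, 0.0011, 0.034, -0.0, 0.034, 0.0, 1]
[-0.0488, 0.0011, 0.0324, -0.0, 0.034, 0.0, 1]
[-0.0499, 0.0011, 0.0307, -0.0, 0.034, 0.0, 1]
[-0.0509, 0.0011, 0.029, -0.0, 0.034, 0.0, 1]
[-0.0519, 0.0011, 0.0272, -0.0, 0.034, 0.0, 1]
```

>>> jog_arm([
  [-0.043, 0.001, 0.04, 0, 0.034, 0, 1],
  [-0.044, 0.001, 0.039, 0, 0.034, 0, 1],
  [-0.045, 0.001, 0.037, 0, 0.034, 0, 1],
  [-0.0465, 0.001, 0.036, 0, 0.034, 0, 1],
  [-0.048, 0.001, 0.034, 0, 0.034, 0, 1],
  [-0.049, 0.001, 0.032, 0, 0.034, 0, 1],
  [-0.05, 0.001, 0.031, 0, 0.034, 0, 1],
  [-0.051, 0.001, 0.029, 0, 0.034, 0, 1],
  [-0.052, 0.001, 0.027, 0, 0.034, 0, 1],
])

```text
time: 2.22
tool_pos: [0.4564, -0.1082, 0.2369]
tcp_rot: [-1.251, 1.131, -1.144]
wrist_force: [2.3, -0.5, -0.0]
width: 1.004
```

```bash
cat > look.py <<'E'
from h import *
import sys
np.set_printoptions(precision=4,suppress=True)
s=readout.read_state(); print(s["time"],s["tool_pos"],R.from_rotvec(s["tcp_rot"]).as_matrix().ravel())
p=read_camera("wrist"); W=cloud(p); print("cam",p["world_from_camera"][:3].ravel())
for t in sys.argv[2:]:
    for d in spotter.spot_point(p,t)[:5]:
        c,r=d["location"]; print(t,round(d["p"],2),np.round(d["location"]),px2w(p,c,r))
cv2.imwrite(f"pics/{sys.argv[1]}.png",p["img"]); np.savez(f"{sys.argv[1]}.npz",W=W,img=p["img"])
E
python3 look.py w1 small_dispenser_lane keeper_knob keeper_hinge large_vial_center small_vial_1_center large_dispenser_lane
```

```text
2.225 [ 0.4564 -0.1082  0.2369] [ 0.0963  0.0072  0.9953 -0.9953 -0.0042  0.0963  0.0048 -1.      0.0068]
cam [ 0.0968 -0.9547 -0.2813  0.53   -0.9953 -0.0914 -0.0323 -0.1004  0.0051
  0.2831 -0.9591  0.3665]
small_dispenser_lane 0.85 [266. 178.] [ 0.4596 -0.116   0.0868]
keeper_knob 0.87 [270. 169.] [ 0.4684 -0.1194  0.0883]
keeper_knob 0.54 [266.  14.] [ 0.5918 -0.1027  0.0763]
keeper_hinge 0.82 [264.  14.] [ 0.5913 -0.1012  0.0763]
keeper_hinge 0.46 [268. 177.] [ 0.4604 -0.1184  0.0872]
large_vial_center 0.76 [268. 124.] [ 0.5038 -0.1144  0.0576]
large_vial_center 0.16 [270.  89.] [ 0.5346 -0.1124  0.063 ]
small_vial_1_center 0.73 [269. 105.] [ 0.5215 -0.1138  0.0608]
large_dispenser_lane 0.43 [266.  10.] [ 0.5945 -0.1029  0.0754]
```

View pics/w1.png

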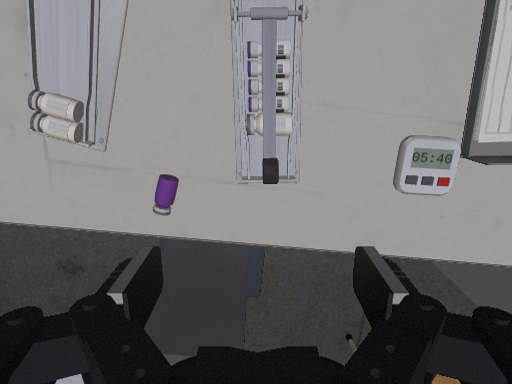

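```bash
python3 - <<'E'
from h import *
np.set_printoptions(precision=4,suppress=True)
d=np.load("w1.npz"); W=d["W"]; img=d["img"].astype(int).sum(2)
def st(n,m):
    P=W[m]; print(n,len(P),"mean",P.mean(0),"p2",np.percentile(P,2,0),"p98",np.percentile(P,98,0))
rr,cc=np.mgrid[:384,:512]
kn=(img<150)&(rr>150)&(rr<195)&(cc>250)&(cc<290); st("knob",kn&(W[...,2]>.06))
ks=[]
m=(rr>5)&(rr<186)&(cc>228)&(cc<308)&(W[...,2]>.014)
P=W[m]; (c,sz,a)=cv2.minAreaRect((P[:,:2]*1000).astype(np.float32)); print("lane rect",c,sz,a)
# arm strip direction: high pts by row
arm=(rr>24)&(rr<150)&(cc>255)&(cc<285)&(W[...,2]>W[...,0]*0.2126-.0215+.003)
for r in range(28,150,12):
    q=(rr==r)&(cc>240)&(cc<295); z=W[...,2]; Q=W[q]; h=np.nanmax(Q[:,2]); top=Q[Q[:,2]>h-.004]; 
    q2=(rr==r)&(cc>225)&(cc<312)&(W[...,2]>.014); L=W[q2]
    print(r,"arm",top.mean(0),len(top),"lane y",L[:,1].min(),L[:,1].max(),"mid",(L[:,1].min()+L[:,1].max())/2,"x",L[:,0].mean())
m=(rr<135)&(cc<110)&(W[...,2]>.016); P=W[m]; (c,sz,a)=cv2.minAreaRect((P[:,:2]*1000).astype(np.float32)); print("Llane rect",c,sz,a)
E
```

```text
knob 313 mean [ 0.4656 -0.1196  0.0853] p2 [ 0.4539 -0.1259  0.079 ] p98 [ 0.4753 -0.1127  0.0888]
lane rect (522.1119995117188, -112.28484344482422) (162.4049530029297, 61.351470947265625) 5.747616767883301
28 arm [ 0.5825 -0.1065  0.0713] 15 lane y -0.1342420876785237 -0.0779422680793409 mid -0.1060921778789323 x 0.5851633111850287
40 arm [ 0.5737 -0.1075  0.0699] 15 lane y -0.1357701118494405 -0.0785961978129746 mid -0.10718315483120755 x 0.5755989428894673
52 arm [ 0.5646 -0.1081  0.0684] 14 lane y -0.13649378057117903 -0.08009405202670725 mid -0.10829391629894314 x 0.5656657376386828
64 arm [ 0.5553 -0.1092  0.0667] 14 lane y -0.1380571548976625 -0.08078467888994562 mid -0.10942091689380405 x 0.5561137404236111
76 arm [ 0.5456 -0.1107  0.0657] 13 lane y -0.13867122557216885 -0.08250844146182881 mid -0.11058983351699883 x 0.546258320656683
88 arm [ 0.5357 -0.1118  0.0638] 13 lane y -0.13952125257347558 -0.08313086071502576 mid -0.11132605664425067 x 0.535841027648215
100 arm [ 0.5255 -0.113   0.062 ] 13 lane y -0.14122599414991294 -0.08489366605166451 mid -0.11305983010078872 x 0.5252528243859776
112 arm [ 0.515  -0.1142  0.06  ] 13 lane y -0.14190052813989978 -0.08575771448238595 mid -0.11382912131114287 x 0.5139783820693385
124 arm [ 0.5042 -0.1171  0.0576] 15 lane y -0.14385178327063364 -0.08760691797943082 mid -0.11572935062503223 x 0.5033402841164507
136 arm [ 0.4928 -0.1167  0.0562] 13 lane y -0.1447597630697951 -0.08850337352214668 mid -0.11663156829597089 x 0.4902888320900366
148 arm [ 0.4811 -0.1181  0.054 ] 13 lane y -0.14672087465897887 -0.09046376944733964 mid -0.11859232205315925 x 0.4778733559297016
Llane rect (532.805908203125, 84.21774291992188) (62.33101272583008, 135.63148498535156) 79.96682739257812
```

```bash
python3 - <<'E'
from h import *
plan([((.465,-.1197,.12),tool(.115)),((.465,-.1197,.076),tool(.115))],[3,2],.4)
E
```

```text
[0.003, 0.0389, 0.0026, -0.002, -0.006, 0.002, 0.4]
[0.003, 0.0389, 0.0027, -0.002, -0.006, 0.002, 0.4]
[0.0031, 0.0388, 0.0027, -0.002, -0.006, 0.002, 0.4]
[-0.0, 0.022, 0.0, 0.0, 0.0, 0.0, 0.4]
[-0.0, 0.022, 0.0, 0.0, 0.0, 0.0, 0.4]
```

>>> jog_arm([
  [0.003, 0.039, 0.0027, -0.002, -0.006, 0.002, 0.4],
  [0.003, 0.039, 0.0027, -0.002, -0.006, 0.002, 0.4],
  [0.003, 0.039, 0.0027, -0.002, -0.006, 0.002, 0.4],
  [0, 0, 0, 0, 0, 0, 0.4],
], force=20)

```text
time: 3.08
tool_pos: [0.4652, -0.1273, 0.1187]
tcp_rot: [-1.255, 1.13, -1.135]
wrist_force: [-0.3, 0.3, -1.1]
width: 0.397
```

```bash
python3 look.py w2 keeper_knob; python3 - <<'E'
from h import *
plan([((.465,-.1197,.076),tool(.115))],[2],.4)
E
```

```text
3.075 [ 0.4652 -0.1273  0.1187] [ 0.103   0.0028  0.9947 -0.9947 -0.0009  0.103   0.0012 -1.      0.0027]
cam [ 0.1035 -0.9528 -0.2854  0.5393 -0.9946 -0.0988 -0.0311 -0.1194  0.0014
  0.2871 -0.9579  0.248 ]
keeper_knob 0.68 [246. 229.] [ 0.4691 -0.1208  0.087 ]
[-0.0043, 0.0232, -0.0014, -0.005, -0.006, 0.002, 0.4]
[-0.0042, 0.0232, -0.0013, -0.005, -0.006, 0.002, 0.4]
```

View pics/w2.png

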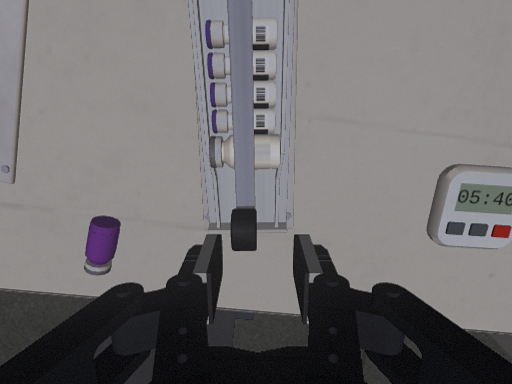

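>>> jog_arm([
  [-0.0043, 0.022, -0.001, -0.004, -0.008, 0.002, 0.4],
  [-0.0043, 0.022, -0.001, -0.004, -0.004, 0.002, 0.4],
  [0, 0, 0, 0, 0, 0, 0.4],
])

```text
time: 3.55
tool_pos: [0.4712, -0.1228, 0.0853]
tcp_rot: [-1.254, 1.113, -1.136]
wrist_force: [0.5, -0.1, 1.0]
width: 0.401
```

```bash
python3 - <<'E'
from h import *
s=readout.read_state(); print(s["tool_pos"],s["wrist_force"])
plan([((.465,-.1197,.076),tool(.115))],[1],.4)
E
```

```text
[ 0.47119103 -0.12275669  0.08525497] [ 0.51550116 -0.08659454  1.00101697]
[-0.0038, 0.0092, -0.0059, -0.013, -0.002, 0.006, 0.4]
```

>>> jog_arm([
  [-0.0038, 0.009, -0.006, -0.013, -0.002, 0.006, 0.4],
  [0, 0, 0, 0, 0, 0, 0.4],
])

```text
time: 3.8
tool_pos: [0.467, -0.1207, 0.0792]
tcp_rot: [-1.259, 1.12, -1.128]
wrist_force: [-0.4, 0.0, 0.5]
width: 0.4
```

```bash
python3 - <<'E'
from h import *
for i in range(3):
    s=readout.read_state(); print(s["time"],s["tool_pos"],s["wrist_force"])
plan([((.465,-.1197,.076),tool(.115))],[1],.4)
E
```

```text
3.8 [ 0.46700839 -0.12066233  0.07924517] [-0.36788278  0.04284941  0.48471324]
3.8 [ 0.46700839 -0.12066233  0.07924517] [-0.36788278  0.04284941  0.48471324]
3.8 [ 0.46700839 -0.12066233  0.07924517] [-0.36788278  0.04284941  0.48471324]
[-0.0012, 0.0032, -0.0019, -0.005, -0.0, 0.002, 0.4]
```

>>> jog_arm([
  [-0.0012, 0.0015, -0.002, -0.005, 0, 0.002, 0.1],
  [0, 0, 0, 0, 0, 0, 0.1],
  [0, 0, 0, 0, 0, 0, 0.1],
  [0, 0, 0, 0, 0, 0, 0.1],
], force=20)

```text
time: 4.3
tool_pos: [0.4654, -0.1196, 0.0788]
tcp_rot: [-1.26, 1.124, -1.125]
wrist_force: [-0.7, 0.7, -1.5]
width: 0.159
```

```bash
cat > arc.py <<'E'
from h import *
import sys
# plan keeper arc: hinge H world, radius .130, from keeper angle now (from TCP) to list
np.set_printoptions(precision=4,suppress=True)
yaw=.115; f=np.array([np.cos(yaw),np.sin(yaw),0])
O=np.array([.4464,-.1222,.02]); H=lane(O,yaw,(.156,0,.0195))
def knob(t):
    a=np.pi-np.arctan2(26,127.5)-t+np.radians(12); return H+.130*(np.cos(a)*f+np.sin(a)*np.array([0,0,1]))
def ang(k):
    v=np.array(k)-H; return np.pi-np.arctan2(26,127.5)+np.radians(12)-np.arctan2(v[2],v@f)
E
python3 - <<'E'
from arc import *
s=readout.read_state(); p=np.array(s["tool_pos"]); print(p,s["wrist_force"],s["width"],"H",H,knob(.05),knob(1.9),ang(p),np.linalg.norm(p-H))
E
```

```text
[ 0.4654 -0.1196  0.0788] [-0.6783  0.6526 -1.4801] 0.1585682916185605 H [ 0.594  -0.1052  0.0715] [ 0.4649 -0.1201  0.0769] [ 0.6347 -0.1005  0.1949] 0.06429312568500434 0.129605547206396
```

```bash
cat >> arc.py <<'E'
def arcrows(step,n,op):
    s=readout.read_state(); p=np.array(s["tool_pos"]); t=ang(p); print("t",s["time"],"angle",round(t,3),"r",round(np.linalg.norm(p-H),4),"F",s["wrist_force"],"w",round(s["width"],3))
    r=R.from_rotvec(s["tcp_rot"]); e=(r.inv()*tool(yaw)).as_rotvec(); print("rot err",e, "y err mm",1e3*np.dot(p-H,[-np.sin(yaw),np.cos(yaw),0]))
    for i in range(n):
        d=r.inv().apply(knob(t+step)-knob(t)); print([*np.round(d,4).tolist(),*np.round(e/n,3).tolist(),op]); t+=step
E
python3 -c "
from arc import *
arcrows(.08,6,.1)"
```

```text
t 4.3 angle 0.064 r 0.1296 F [-0.6783  0.6526 -1.4801] w 0.159
rot err [-0.0011 -0.0007 -0.0002] y err mm 0.40558859734484415
[-0.0, -0.0103, 0.001, -0.0, -0.0, -0.0, 0.1]
[-0.0, -0.0102, 0.0018, -0.0, -0.0, -0.0, 0.1]
[-0.0, -0.0101, 0.0026, -0.0, -0.0, -0.0, 0.1]
[-0.0, -0.0098, 0.0034, -0.0, -0.0, -0.0, 0.1]
[-0.0, -0.0095, 0.0042, -0.0, -0.0, -0.0, 0.1]
[-0.0, -0.0091, 0.005, -0.0, -0.0, -0.0, 0.1]
```

>>> jog_arm([
  [0, -0.0103, 0.001, 0, 0, 0, 0.1],
  [0, -0.0102, 0.0018, 0, 0, 0, 0.1],
  [0, -0.0101, 0.0026, 0, 0, 0, 0.1],
  [0, -0.0098, 0.0034, 0, 0, 0, 0.1],
  [0, -0.0095, 0.0042, 0, 0, 0, 0.1],
  [0, -0.009, 0.005, 0, 0, 0, 0.1],
])

```text
time: 5.05
tool_pos: [0.4848, -0.1174, 0.1413]
tcp_rot: [-1.259, 1.123, -1.126]
wrist_force: [2.7, 1.3, -4.3]
width: 0.156
```

```bash
python3 -c "
from arc import *
arcrows(.1,8,.1)"
```

```text
t 5.05 angle 0.575 r 0.1301 F [ 2.6834  1.314  -4.3109] w 0.156
rot err [-0.0025 -0.0008 -0.0001] y err mm 0.3799454893619811
[-0.0, -0.0106, 0.0075, -0.0, -0.0, -0.0, 0.1]
[-0.0, -0.0098, 0.0086, -0.0, -0.0, -0.0, 0.1]
[-0.0, -0.0089, 0.0095, -0.0, -0.0, -0.0, 0.1]
[-0.0, -0.0079, 0.0103, -0.0, -0.0, -0.0, 0.1]
[-0.0, -0.0068, 0.0111, -0.0, -0.0, -0.0, 0.1]
[-0.0, -0.0057, 0.0117, -0.0, -0.0, -0.0, 0.1]
[-0.0, -0.0045, 0.0122, -0.0, -0.0, -0.0, 0.1]
[-0.0, -0.0032, 0.0126, -0.0, -0.0, -0.0, 0.1]
```

Working very well; the radius stays at 130 mm. Continue.

>>> jog_arm([
  [0, -0.0106, 0.0075, 0, 0, 0, 0.1],
  [0, -0.0098, 0.0086, 0, 0, 0, 0.1],
  [0, -0.0089, 0.0095, 0, 0, 0, 0.1],
  [0, -0.0079, 0.0103, 0, 0, 0, 0.1],
  [0, -0.0068, 0.0111, 0, 0, 0, 0.1],
  [0, -0.0057, 0.0117, 0, 0, 0, 0.1],
  [0, -0.0045, 0.0122, 0, 0, 0, 0.1],
  [0, -0.003, 0.0126, 0, 0, 0, 0.1],
])

```text
time: 6.05
tool_pos: [0.571, -0.1075, 0.201]
tcp_rot: [-1.264, 1.127, -1.123]
wrist_force: [-0.5, -0.4, -3.2]
width: 0.157
```

```bash
python3 -c "
from arc import *
arcrows(.09,6,.1)"
```

```text
t 6.05 angle 1.403 r 0.1316 F [-0.4887 -0.3854 -3.1744] w 0.157
rot err [ 0.0037 -0.0005 -0.0003] y err mm 0.2587779203885389
[-0.0, -0.0016, 0.0116, 0.001, -0.0, -0.0, 0.1]
[-0.0, -0.0005, 0.0117, 0.001, -0.0, -0.0, 0.1]
[-0.0, 0.0005, 0.0117, 0.001, -0.0, -0.0, 0.1]
[-0.0, 0.0016, 0.0116, 0.001, -0.0, -0.0, 0.1]
[-0.0, 0.0026, 0.0114, 0.001, -0.0, -0.0, 0.1]
[-0.0, 0.0036, 0.0111, 0.001, -0.0, -0.0, 0.1]
```

>>> jog_arm([
  [0, -0.001, 0.0116, 0, 0, 0, 0.1],
  [0, 0, 0.0117, 0, 0, 0, 0.1],
  [0, 0.001, 0.0117, 0, 0, 0, 0.1],
  [0, 0.002, 0.0116, 0, 0, 0, 0.1],
  [0, 0.0028, 0.011, 0, 0, 0, 0.1],
  [0, 0, 0, 0, 0, 0, 0.1],
])

```text
time: 6.8
tool_pos: [0.6343, -0.1003, 0.1973]
tcp_rot: [-1.262, 1.125, -1.124]
wrist_force: [-0.5, 0.2, 0.2]
width: 0.16
```

```bash
python3 -c "
from arc import *
arcrows(.03,2,.1)"
```

```text
t 6.8 angle 1.892 r 0.1322 F [-0.4881  0.2     0.2385] w 0.16
rot err [ 0.001  -0.0001  0.0002] y err mm 0.14862755189272106
[-0.0, 0.0013, 0.0037, 0.001, -0.0, 0.0, 0.1]
[-0.0, 0.0014, 0.0037, 0.001, -0.0, 0.0, 0.1]
```

>>> jog_arm([
  [0, 0.0005, 0.002, 0, 0, 0, 0.1],
  [0, 0, 0, 0, 0, 0, 0.4],
  [0, 0, 0, 0, 0, 0, 0.4],
  [0, 0, 0, 0, 0, 0, 0.4],
  [0, -0.03, 0, 0, 0, 0, 0.5],
  [0, -0.04, -0.01, 0, 0, 0, 0.7],
])

```text
time: 7.55
tool_pos: [0.6242, -0.1006, 0.2637]
tcp_rot: [-1.265, 1.131, -1.119]
wrist_force: [0.7, 0.2, -0.7]
width: 0.693
```

```bash
python3 - <<'E'
from h import *
np.set_printoptions(precision=4,suppress=True)
s=readout.read_state(); print(s["time"],s["tool_pos"],s["wrist_force"])
p=read_camera("side"); W=cloud(p); q=p["img"][150:270,170:330]; cv2.imwrite("pics/s2.png",cv2.resize(q,(800,600)))
for t in ["keeper_knob","large_vial_center"]:
    for d in spotter.spot_point(p,t)[:3]: print(t,d["p"],d["location"],px2w(p,*d["location"]))
E
```

```text
7.55 [ 0.6242 -0.1006  0.2637] [ 0.7045  0.1668 -0.7316]
keeper_knob 0.53 [288.5, 149.0] [ 0.6424 -0.1099  0.2016]
large_vial_center 0.53 [232.3, 214.3] [ 0.4971 -0.123   0.0478]
```

View pics/s2.png

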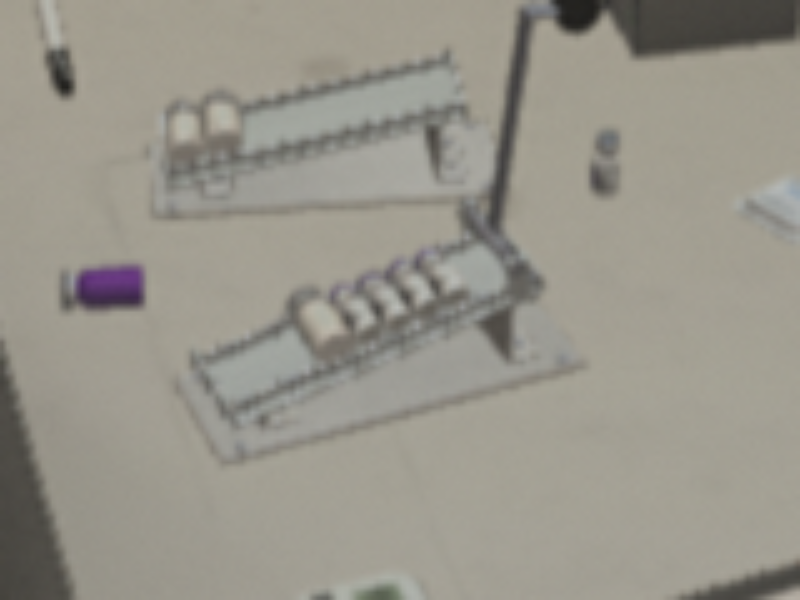

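```bash
python3 - <<'E'
from arc import *
T=tool(yaw,np.radians(12)); p=lane(O,yaw,(.060,0,.095)); print(p)
plan([((.53,-.112,.25),tool(yaw,.1)),(p,T)],[2,4],.75)
E
```

```text
[ 0.4851 -0.1177  0.1254]
[-0.0001, 0.0088, -0.0484, 0.05, -0.0, 0.0, 0.75]
[-0.0002, 0.0064, -0.0488, 0.05, -0.0, 0.0, 0.75]
[0.0001, 0.0299, -0.0144, 0.027, 0.0, 0.0, 0.75]
[0.0001, 0.0295, -0.0152, 0.027, 0.0, 0.0, 0.75]
[0.0001, 0.029, -0.016, 0.027, 0.0, 0.0, 0.75]
[0.0001, 0.0286, -0.0168, 0.027, 0.0, 0.0, 0.75]
```

>>> jog_arm([
  [0, 0.009, -0.048, 0.05, 0, 0, 0.75],
  [0, 0.0064, -0.049, 0.05, 0, 0, 0.75],
  [0, 0.03, -0.0144, 0.027, 0, 0, 0.75],
  [0, 0.0295, -0.015, 0.027, 0, 0, 0.75],
  [0, 0.029, -0.016, 0.027, 0, 0, 0.75],
  [0, 0.0286, -0.017, 0.027, 0, 0, 0.75],
  [0, 0, 0, 0, 0, 0, 0.75],
])

```text
time: 8.57
tool_pos: [0.477, -0.1158, 0.1109]
tcp_rot: [-1.098, 0.985, -1.205]
wrist_force: [0.0, 0.6, 0.8]
width: 0.752
```

```bash
python3 look.py w3 large_vial_center; python3 - <<'E'
from arc import *
d=np.load("w3.npz"); W=d["W"]
L=(W-O)@tool(yaw,np.radians(12)).as_matrix(); L=np.stack([L[...,2],-L[...,0],-L[...,1]],-1)*1000
# vial: points high above floor in lane x 40..80
m=(L[...,0]>35)&(L[...,0]<76)&(np.abs(L[...,1])<30)&(L[...,2]>11)&(L[...,2]<30)
P=L[m]; print("vial lane mm",len(P),P.mean(0),np.percentile(P,[2,50,98],axis=0))
m=(L[...,0]>2)&(L[...,0]<45)&(np.abs(L[...,1])<14)&(np.abs(L[...,2])<12)
P=L[m]; print("floor",len(P),P.mean(0),np.polyfit(P[:,0],P[:,2],1) if len(P) else 0)
m=(L[...,0]>62)&(L[...,0]<130)&(np.abs(L[...,1])<35)&(L[...,2]>4)&(L[...,2]<9)
P=L[m]; print("walls y",len(P),np.percentile(P[:,1],[1,99]))
m=(L[...,0]>50)&(L[...,0]<140)&(np.abs(L[...,1])<5)&(L[...,2]>10)
h=[(x,round(np.nanmax(np.r_[L[m&(np.abs(L[...,0]-x)<1.5)][:,2],0]),1)) for x in range(48,140,4)]; print(h)
E
```

```text
8.575 [ 0.477  -0.1158  0.1109] [ 0.1133  0.2021  0.9728 -0.9936  0.0271  0.11   -0.0041 -0.979   0.2039]
cam [ 0.1138 -0.9896 -0.0883  0.5238 -0.9935 -0.1136 -0.0062 -0.111  -0.0039
  0.0884 -0.9961  0.2523]
large_vial_center 0.87 [259. 203.] [ 0.4983 -0.1143  0.0547]
large_vial_center 0.42 [262.  92.] [ 0.5631 -0.1084  0.0617]
vial lane mm 2633 [62.6434 -0.4196 18.877 ] [[ 49.5652 -20.0437  12.1826]
 [ 62.9125  -1.0724  19.645 ]
 [ 75.4521  20.5533  23.1924]]
floor 2018 [22.6114  0.1774  0.5352] [0.0027 0.4746]
walls y 971 [-24.9846  25.2979]
[(48, np.float64(0.0)), (52, np.float64(22.4)), (56, np.float64(23.6)), (60, np.float64(153.4)), (64, np.float64(155.2)), (68, np.float64(20.4)), (72, np.float64(17.0)), (76, np.float64(18.1)), (80, np.float64(18.0)), (84, np.float64(15.6)), (88, np.float64(16.7)), (92, np.float64(18.3)), (96, np.float64(17.8)), (100, np.float64(15.1)), (104, np.float64(16.7)), (108, np.float64(18.1)), (112, np.float64(17.7)), (116, np.float64(15.5)), (120, np.float64(17.3)), (124, np.float64(18.3)), (128, np.float64(17.9)), (132, np.float64(16.0)), (136, np.float64(0.0))]
```

View pics/w3.png

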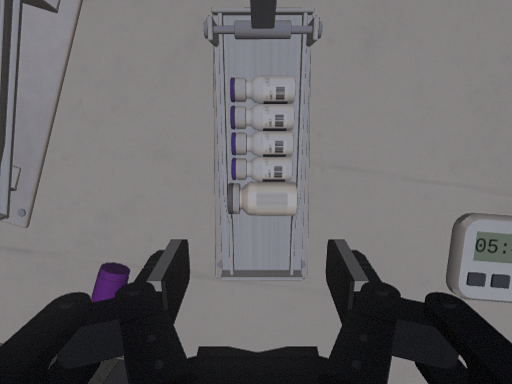

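```bash
python3 - <<'E'
from arc import *
d=np.load("w3.npz"); W=d["W"]; s=readout.read_state(); r=R.from_rotvec(s["tcp_rot"])
Q=r.inv().apply((W-np.array(s["tool_pos"])).reshape(-1,3)).reshape(W.shape)*1000
for a,b in [((235,330),(130,195)),((235,330),(320,385))]:
    P=Q[a[0]:a[1],b[0]:b[1]].reshape(-1,3); P=P[(P[:,1]<35)&(np.abs(P[:,2])<25)]
    print(len(P),np.percentile(P,[1,5,50,95,99],axis=0))
T=tool(yaw,np.radians(12)); p=lane(O,yaw,(.0595,-.0005,.040)); plan([(p,T)],[4],.75)
E
```

```text
4089 [[-46.7009 -57.6026 -13.9629]
 [-44.475  -56.2127 -10.2584]
 [-34.0387 -24.136    6.9821]
 [-26.5942   3.6252  13.4819]
 [-23.9468   8.4332  13.8681]]
4039 [[ 20.9917 -57.4947 -14.0968]
 [ 23.5597 -56.0243 -10.4371]
 [ 30.8004 -23.59     6.9047]
 [ 41.1227   4.1276  13.4319]
 [ 43.3951   8.7629  13.8538]]
[0.0004, 0.0114, 0.0012, -0.001, -0.0, -0.0, 0.75]
[0.0004, 0.0114, 0.0012, -0.001, -0.0, -0.0, 0.75]
[0.0004, 0.0114, 0.0012, -0.001, -0.0, -0.0, 0.75]
[0.0004, 0.0114, 0.0012, -0.001, -0.0, -0.0, 0.75]
```

>>> jog_arm([
  [0.0006, 0.0125, 0.0012, 0, 0, 0, 0.75],
  [0.0006, 0.0125, 0.0012, 0, 0, 0, 0.75],
  [0.0006, 0.0125, 0.0012, 0, 0, 0, 0.75],
  [0.0005, 0.01, 0.0012, 0, 0, 0, 0.75],
  [0, 0, 0, 0, 0, 0, 0.75],
])

```text
time: 9.3
tool_pos: [0.5032, -0.1189, 0.0708]
tcp_rot: [-1.092, 0.97, -1.214]
wrist_force: [0.5, -0.0, -0.4]
width: 0.753
```

```bash
cat >> arc.py <<'E'
def inlane(o=O,y=yaw):
    s=readout.read_state(); T=tool(y,np.radians(12)); q=T.inv().apply(np.array(s["tool_pos"])-o)
    print("t",s["time"],"TCP lane mm",np.array([q[2],-q[0],-q[1]])*1e3,"F",s["wrist_force"],"w mm",s["width"]*85)
E
python3 - <<'E'
from arc import *
inlane()
T=tool(yaw,np.radians(12)); plan([(lane(O,yaw,(.0595,-.0008,.021)),T)],[3],.75)
E
```

```text
t 9.3 TCP lane mm [66.1447 -3.2277 37.8807] F [ 0.5238 -0.0107 -0.434 ] w mm 64.00262528195255
[-0.0008, 0.0056, -0.0023, -0.003, 0.0, 0.001, 0.75]
[-0.0008, 0.0056, -0.0023, -0.003, 0.0, 0.001, 0.75]
[-0.0008, 0.0056, -0.0022, -0.003, 0.0, 0.001, 0.75]
```

>>> jog_arm([
  [-0.0012, 0.004, -0.004, -0.003, 0, 0.001, 0.75],
  [-0.001, 0.004, -0.003, -0.003, 0, 0.001, 0.75],
  [0, 0, 0, 0, 0, 0, 0.75],
])

```text
time: 9.68
tool_pos: [0.4974, -0.1172, 0.0609]
tcp_rot: [-1.096, 0.975, -1.21]
wrist_force: [1.1, 0.5, -0.7]
width: 0.752
```

```bash
python3 - <<'E'
from arc import *
inlane()
T=tool(yaw,np.radians(12)); plan([(lane(O,yaw,(.0595,-.0008,.021)),T)],[2],.75)
E
```

```text
t 9.675 TCP lane mm [58.6359 -0.866  29.399 ] F [ 1.1204  0.4698 -0.698 ] w mm 63.95746915516146
[-0.0, 0.0042, 0.0004, -0.002, 0.0, 0.0, 0.75]
[-0.0, 0.0042, 0.0004, -0.002, 0.0, 0.0, 0.75]
```

>>> jog_arm([
  [0, 0.004, 0, -0.002, 0, 0, 0.7],
  [0, 0.003, 0, -0.002, 0, 0, 0.65],
  [0, 0, 0, 0, 0, 0, 0.6],
  [0, 0, 0, 0, 0, 0, 0.6],
])

```text
time: 10.18
tool_pos: [0.4994, -0.1172, 0.0543]
tcp_rot: [-1.099, 0.977, -1.209]
wrist_force: [-0.4, -0.8, 0.3]
width: 0.601
```

```bash
python3 look.py w4 >/dev/null; python3 - <<'E'
from arc import *
inlane()
T=tool(yaw,np.radians(12)); plan([(lane(O,yaw,(.0595,-.0008,.021)),T)],[1],.6)
cv2.imwrite("pics/w4c.png",cv2.resize(cv2.imread("pics/w4.png")[130:330,130:390],(780,600)))
E
```

```text
t 10.225 TCP lane mm [59.2165 -1.1668 22.4833] F [-0.7482 -0.3612  0.4426] w mm 51.13398661737707
[-0.0004, 0.0015, 0.0003, -0.001, 0.001, 0.002, 0.6]
```

View pics/w4c.png

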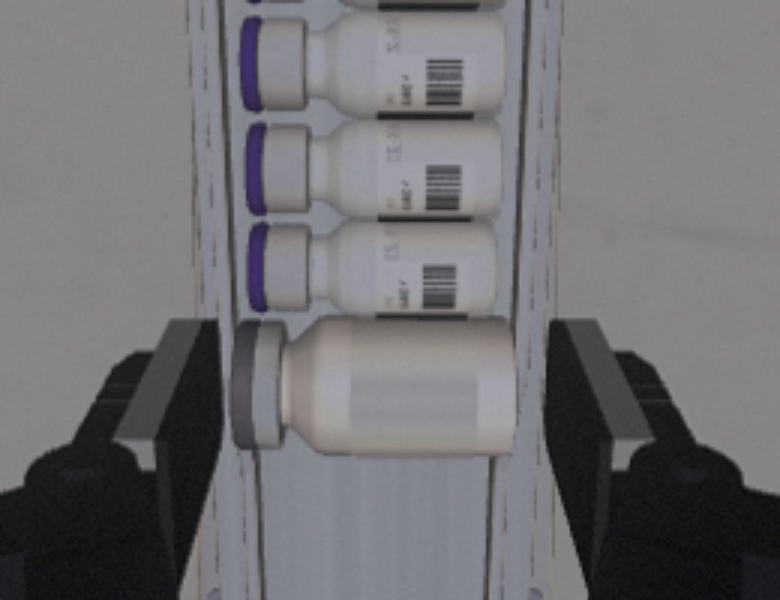

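>>> jog_arm([
  [-0.0013, 0.0015, 0.0003, 0, 0, 0.001, 0.6],
  [0, 0, 0, 0, 0, 0, 0.55],
  [0, 0, 0, 0, 0, 0, 0.4],
  [0, 0, 0, 0, 0, 0, 0.4],
  [0, 0, 0, 0, 0, 0, 0.4],
  [0, 0, 0, 0, 0, 0, 0.4],
], force=30)

```text
time: 10.98
tool_pos: [0.5001, -0.1158, 0.0532]
tcp_rot: [-1.098, 0.977, -1.209]
wrist_force: [0.1, 0.1, 0.6]
width: 0.494
```

```bash
python3 - <<'E'
from arc import *
inlane()
E
```

```text
t 10.975 TCP lane mm [59.7753  0.2365 21.2829] F [0.0959 0.1373 0.5841] w mm 42.01130131210848
```

>>> jog_arm([
  [0, -0.004, 0, 0, 0, 0, 0.4],
  [0, -0.008, 0, 0, 0, 0, 0.4],
  [0, -0.012, 0, 0, 0, 0, 0.4],
  [0, -0.02, 0, 0, 0, 0, 0.4],
  [0, -0.025, 0, 0, 0, 0, 0.4],
  [0, -0.025, 0, 0, 0, 0, 0.4],
  [0, 0, 0, 0, 0, 0, 0.4],
])

```text
time: 11.85
tool_pos: [0.4798, -0.1185, 0.1515]
tcp_rot: [-1.097, 0.975, -1.211]
wrist_force: [1.0, -0.2, -1.2]
width: 0.488
```

```bash
python3 look.py w5 large_vial_center small_vial_1_center stock_vial_1_center; python3 - <<'E'
from arc import *
inlane()
d=np.load("w1.npz"); W=d["W"]
# large lane from w1
rr,cc=np.mgrid[:384,:512]
w3=np.load("w5.npz")["W"]
np.set_printoptions(precision=4,suppress=True)
for r in range(5,100,12):
    q=(rr==r)&(cc<130)&(W[...,2]>.016); L=W[q]
    if len(L): print(r,L[:,1].min(),L[:,1].max(),L[:,0].mean(),len(L),L[:,2].max())
E
```

```text
11.85 [ 0.4798 -0.1185  0.1515] [ 0.1151  0.2099  0.9709 -0.9933  0.022   0.113   0.0023 -0.9775  0.211 ]
cam [ 0.1156 -0.99   -0.0803  0.5255 -0.9933 -0.115  -0.0119 -0.1129  0.0026
  0.0812 -0.9967  0.2932]
large_vial_center 0.85 [255. 262.] [ 0.4823 -0.1172  0.153 ]
small_vial_1_center 0.44 [258.  60.] [ 0.5915 -0.1064  0.0766]
t 12.05 TCP lane mm [ 57.1412   1.2129 117.9196] F [ 0.6144  0.6169 -0.1365] w mm 42.172692484036595
5 0.042827268607893695 0.10169566122022981 0.5874699228018276 73 0.05504138378632045
17 0.044229265007191584 0.10545681931134178 0.5782524241369957 73 0.05217330035595774
29 0.04684073549772229 0.10627864057563739 0.5686755591585342 71 0.04968175866086749
41 0.0476483641759375 0.10793147265739735 0.5588255849169416 70 0.04862629737274338
53 0.050042329793400994 0.11040965843878846 0.5485895500373144 69 0.04633767161306396
65 0.05172822684018942 0.11130302140414937 0.5380664216264599 67 0.0433722497135387
77 0.053320368099540646 0.11342073637027351 0.5272642992091096 66 0.041319024885911715
89 0.05589455068631789 0.11436106872655304 0.5160421558679922 64 0.040253737142222135
```

View pics/w5.png

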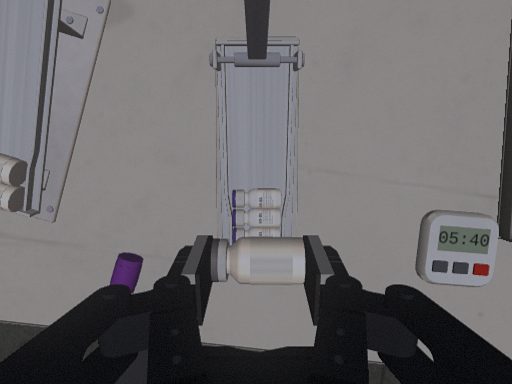

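```bash
python3 - <<'E'
from arc import *
OL=np.array([.470,.096,.02]); yL=-.182; p=lane(OL,yL,(.055,0,.11)); print(p)
plan([(p,tool(yL,np.radians(12)))],[7],.4)
E
```

```text
[0.5004 0.0904 0.139 ]
[-0.0291, 0.0025, 0.0063, 0.001, 0.042, -0.009, 0.4]
[-0.0294, 0.0023, 0.0051, 0.001, 0.042, -0.009, 0.4]
[-0.0296, 0.002, 0.0039, 0.001, 0.042, -0.009, 0.4]
[-0.0297, 0.0018, 0.0026, 0.001, 0.042, -0.009, 0.4]
[-0.0298, 0.0015, 0.0014, 0.001, 0.042, -0.009, 0.4]
[-0.0299, 0.0012, 0.0001, 0.001, 0.042, -0.009, 0.4]
[-0.0299, 0.001, -0.0011, 0.001, 0.042, -0.009, 0.4]
```

>>> jog_arm([
  [-0.029, 0, 0.006, 0, 0.042, -0.009, 0.4],
  [-0.029, 0, 0.005, 0, 0.042, -0.009, 0.4],
  [-0.0295, 0, 0.004, 0, 0.042, -0.009, 0.4],
  [-0.0295, 0, 0.003, 0, 0.042, -0.009, 0.4],
  [-0.03, 0, 0.0015, 0, 0.042, -0.009, 0.4],
  [-0.03, 0, 0, 0, 0.042, -0.009, 0.4],
  [-0.025, 0, 0, 0, 0.042, -0.009, 0.4],
  [0, 0, 0, 0, 0, 0, 0.4],
])

```text
time: 13.05
tool_pos: [0.494, 0.091, 0.1391]
tcp_rot: [-0.988, 1.197, -1.448]
wrist_force: [0.6, -0.1, 0.4]
width: 0.491
```

```bash
python3 look.py w6 large_dispenser_lane stock_vial_1_center; python3 - <<'E'
from arc import *
from scipy.optimize import least_squares
W=np.load("w6.npz")["W"]
m=(W[...,2]>.018)&(W[...,2]<.075)&(W[...,1]>.02)&(W[...,1]<.16)&(W[...,0]>.44)
for r in range(0,384,15):
    q=np.zeros_like(m); q[r]=1; L=W[m&q]
    if len(L)>10: print(r,len(L),"y",L[:,1].min(),L[:,1].max(),"mid",(L[:,1].min()+L[:,1].max())/2,"x",L[:,0].mean(),"zmin/max",L[:,2].min(),L[:,2].max())
E
```

```text
13.05 [0.494  0.091  0.1391] [-0.1946  0.1808  0.9641 -0.9809 -0.0396 -0.1905  0.0037 -0.9827  0.185 ]
cam [-0.1941 -0.9752 -0.1062  0.543  -0.981   0.1934  0.0172  0.0821  0.0037
  0.1075 -0.9942  0.2797]
stock_vial_1_center 0.59 [258. 239.] [0.5046 0.0887 0.1324]
15 95 y 0.0374684724531152 0.09741762072970403 mid 0.06744304659140962 x 0.6301107374090087 zmin/max 0.058042367748648405 0.06432008875411077
30 92 y 0.038098309320447804 0.09869353747684628 mid 0.06839592339864704 x 0.6236450990935424 zmin/max 0.05182915278532915 0.0613541148372386
45 92 y 0.04042820740157251 0.10014194976394475 mid 0.07028507858275863 x 0.6148798901609138 zmin/max 0.04983243676003729 0.059010186574923296
60 91 y 0.04172289319119182 0.10176212219169142 mid 0.07174250769144162 x 0.605836234949065 zmin/max 0.047982110661516586 0.05810748459187451
75 89 y 0.043044456703057885 0.10332046990393216 mid 0.07318246330349502 x 0.5964912825605937 zmin/max 0.04610199439459314 0.055826488977761046
90 88 y 0.04532807001133378 0.10501530000638051 mid 0.07517168500885715 x 0.587119938056632 zmin/max 0.044219694107420465
[... 611 characters left out ...]
0045445745 0.11453716492824667 mid 0.08438808269135206 x 0.535434995194152 zmin/max 0.03252716249410967 0.04238807634038652
180 81 y 0.05589395435326517 0.11666287278610835 mid 0.08627841356968675 x 0.5242093159406902 zmin/max 0.030267737199200728 0.040314371586647274
195 80 y 0.058681492040283875 0.11840015439691343 mid 0.08854082321859866 x 0.5125715291119046 zmin/max 0.02792027024241789 0.037902244600434426
210 78 y 0.060544721362441975 0.12069369837655881 mid 0.0906192098695004 x 0.5031322206895843 zmin/max 0.024881587941255445 0.04985379781022556
225 78 y 0.06238250806624273 0.12281877051452514 mid 0.09260063929038394 x 0.491279268449816 zmin/max 0.02217369752716153 0.047396589310455345
```

View pics/w6.png

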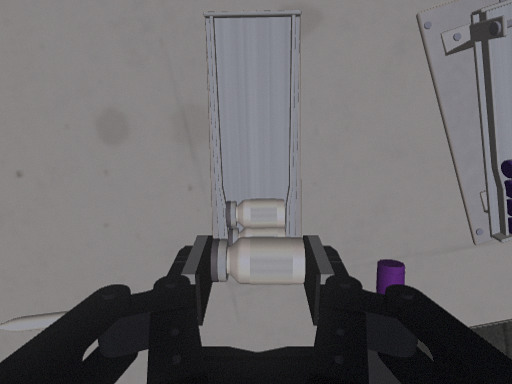

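```bash
python3 - <<'E'
from arc import *
yL=-.179; OL=np.array([.470,.096,.02]); T=tool(yL,np.radians(12)).as_matrix()
for n in ["w1","w6"]:
    W=np.load(n+".npz")["W"]; L=(W-OL)@T; L=np.stack([L[...,2],-L[...,0],-L[...,1]],-1)*1000
    m=(np.abs(L[...,1])<40)&(L[...,0]>-15)&(L[...,0]<175)&(L[...,2]<27)&(L[...,2]>-15); P=L[m]
    print(n,"profile x: median z & max z near centre")
    print([(x,*(np.round(np.percentile(q[:,2],[50,95]),1).tolist() if len(q:=P[(np.abs(P[:,0]-x)<1.5)&(P[:,1]>-15)&(P[:,1]<5)])>3 else (0,0)),len(q)) for x in list(range(-12,60,3))+list(range(60,176,8))])
    w=P[(P[:,0]>60)&(P[:,0]<150)&(P[:,2]>4)]; print("walls y",np.percentile(w[:,1],[1,99]),"slope",np.polyfit(w[:,0],w[:,1],1))
    f=P[(P[:,0]>65)&(P[:,0]<150)&(np.abs(P[:,1])<15)]; print("floor",np.polyfit(f[:,0],f[:,2],1),f[:,2].mean(),"end x",np.percentile(P[:,0],[.5,99.8]))
E
```

```text
w1 profile x: median z & max z near centre
[(-12, -10.6, -9.9, 4), (-9, 0, 0, 0), (-6, 0, 0, 0), (-3, 9.3, 9.7, 5), (0, 0, 0, 2), (3, 18.2, 19.8, 15), (6, 20.7, 21.9, 40), (9, 21.5, 22.8, 44), (12, 22.1, 22.8, 59), (15, 21.6, 22.7, 70), (18, 20.3, 21.9, 77), (21, 17.1, 19.3, 98), (24, 16.2, 18.2, 27), (27, 19.8, 20.8, 37), (30, 21.5, 22.7, 54), (33, 22.2, 23.3, 60), (36, 22.0, 23.6, 75), (39, 20.7, 22.3, 77), (42, 17.5, 20.4, 144), (45, 11.0, 16.3, 152), (48, 0.4, 1.5, 64), (51, -0.1, 1.6, 60), (54, 0.0, 1.1, 65), (57, 0.1, 1.1, 64), (60, 0.2, 1.0, 64), (68, 0.1, 1.2, 67), (76, 0.2, 1.4, 67), (84, 0.1, 1.1, 73), (92, 0.2, 1.8, 80), (100, 0.4, 1.5, 80), (108, 0.4, 1.9, 83), (116, 0.4, 1.6, 84), (124, 0.3, 1.8, 85), (132, 0, 0, 0), (140, 0, 0, 0), (148, 0, 0, 0), (156, 0, 0, 0), (164, 0, 0, 0), (172, 0, 0, 0)]
walls y [-27.9107  27.6792] slope [-0.28   25.6543]
floor [0.0012 0.0899] 0.20876594100735943 end x [-10.5741 132.88  ]
w6 profile x: median z & max z near centre
[(-12, 0, 0, 0), (-9, 0, 0, 0), (-6, 0, 0, 0), (-3, 0, 0, 0), (0, 0, 0, 0), (3, 0, 0, 0), (6, 0, 0, 0), (9, 0, 0, 0), (12, 0, 0, 0), (15, 0, 0, 0), (18, 19.4, 20.6, 49), (21, 16.9, 19.2, 178), (24, 16.9, 18.6, 24), (27, 19.9, 21.3, 67), (30, 21.7, 22.7, 91), (33, 22.2, 23.2, 101), (36, 22.1, 23.2, 115), (39, 21.0, 22.5, 133), (42, 17.3, 20.1, 218), (45, 10.7, 16.4, 222), (48, 0.4, 1.5, 90), (51, 0.2, 1.1, 101), (54, 0.2, 1.5, 95), (57, 0.3, 1.4, 106), (60, 0.5, 1.4, 97), (68, 0.2, 1.3, 107), (76, 0.3, 1.4, 106), (84, 0.2, 1.3, 108), (92, 0.6, 1.5, 114), (100, 0.3, 1.4, 111), (108, 0.4, 1.2, 126), (116, 0.3, 1.5, 111), (124, 0.2, 1.6, 123), (132, 0.3, 1.3, 125), (140, 0.4, 1.5, 145), (148, 0.3, 1.6, 148), (156, 0.5, 1.6, 149), (164, 0.4, 1.5, 151), (172, 0, 0, 0)]
walls y [-27.1247  27.6335] slope [-0.002   0.5083]
floor [0.0013 0.1748] 0.3199367039230557 end x [  8.7202 169.5637]
```

```bash
cat >> arc.py <<'E'
yL=-.179; OL=np.array([.470,.096,.02])
def toL(x,y,z,n,op): plan([(lane(OL,yL,(x/1e3,y/1e3,z/1e3)),tool(yL,np.radians(12)))],[n],op)
E
python3 - <<'E'
from arc import *
inlane(OL,yL); toL(60,0,45,5,.4)
E
```

```text
t 13.2 TCP lane mm [ 48.9888  -2.5821 111.7006] F [-0.4392  0.1968 -0.3594] w mm 42.041768927842384
[-0.0007, 0.0133, 0.0025, 0.005, -0.004, 0.002, 0.4]
[-0.0006, 0.0133, 0.0024, 0.005, -0.004, 0.002, 0.4]
[-0.0006, 0.0133, 0.0024, 0.005, -0.004, 0.002, 0.4]
[-0.0006, 0.0133, 0.0023, 0.005, -0.004, 0.002, 0.4]
[-0.0005, 0.0133, 0.0023, 0.005, -0.004, 0.002, 0.4]
```

>>> jog_arm([
  [-0.0007, 0.013, 0.0025, 0.005, -0.004, 0.002, 0.4],
  [-0.0006, 0.013, 0.0025, 0.005, -0.004, 0.002, 0.4],
  [-0.0006, 0.013, 0.0025, 0.005, -0.004, 0.002, 0.4],
  [-0.0006, 0.013, 0.0025, 0.005, -0.004, 0.002, 0.4],
  [-0.0006, 0.01, 0.001, 0.005, -0.004, 0.002, 0.4],
  [0, 0, 0, 0, 0, 0, 0.4],
])

```text
time: 13.95
tool_pos: [0.5172, 0.0844, 0.0748]
tcp_rot: [-0.975, 1.169, -1.443]
wrist_force: [-0.4, 0.4, -0.1]
width: 0.492
```

```bash
python3 - <<'E'
from arc import *
inlane(OL,yL); toL(60,0,28,3,.4)
E
```

```text
t 13.95 TCP lane mm [58.8195 -2.9801 43.4954] F [-0.3521  0.4151 -0.0692] w mm 41.780216546380416
[-0.001, 0.0052, 0.0004, -0.0, -0.0, -0.0, 0.4]
[-0.001, 0.0052, 0.0004, -0.0, -0.0, -0.0, 0.4]
[-0.001, 0.0052, 0.0004, -0.0, -0.0, -0.0, 0.4]
```

>>> jog_arm([
  [-0.0013, 0.005, 0.0005, 0, 0, 0, 0.4],
  [-0.0012, 0.005, 0.0005, 0, 0, 0, 0.4],
  [-0.001, 0.004, 0, 0, 0, 0, 0.4],
  [0, 0, 0, 0, 0, 0, 0.4],
])

```text
time: 14.45
tool_pos: [0.5229, 0.0879, 0.0615]
tcp_rot: [-0.974, 1.167, -1.443]
wrist_force: [-0.7, -0.1, -0.8]
width: 0.492
```

```bash
python3 - <<'E'
from arc import *
inlane(OL,yL); toL(60,0,22,2,.4)
E
```

```text
t 14.45 TCP lane mm [60.9436  1.4118 29.4758] F [-0.7394 -0.1277 -0.7896] w mm 41.82912471387558
[0.0007, 0.0037, -0.0005, -0.001, 0.0, -0.001, 0.4]
[0.0007, 0.0037, -0.0005, -0.001, 0.0, -0.001, 0.4]
```

>>> jog_arm([
  [0.0006, 0.0035, -0.0005, 0, 0, 0, 0.4],
  [0.0006, 0.0035, -0.0005, 0, 0, 0, 0.4],
  [0, 0, 0, 0, 0, 0, 0.4],
])

```text
time: 14.82
tool_pos: [0.5233, 0.0866, 0.0543]
tcp_rot: [-0.973, 1.167, -1.443]
wrist_force: [0.2, -1.0, -0.5]
width: 0.492
```

```bash
python3 - <<'E'
from arc import *
inlane(OL,yL); toL(60,0,21,1,.4)
E
```

```text
t 14.825 TCP lane mm [60.0911  0.2413 22.2799] F [ 0.2319 -1.0264 -0.5494] w mm 41.7893188878494
[0.0002, 0.0013, -0.0001, -0.003, 0.0, -0.002, 0.4]
```

>>> jog_arm([
  [0, 0.001, 0, 0, 0, 0, 0.4],
  [0, 0.0006, 0, 0, 0, 0, 0.4],
  [0, 0, 0, 0, 0, 0, 0.4],
])

```text
time: 15.2
tool_pos: [0.5237, 0.0865, 0.0531]
tcp_rot: [-0.973, 1.167, -1.444]
wrist_force: [0.4, -0.1, 1.1]
width: 0.495
```

```bash
python3 look.py w7 >/dev/null; python3 - <<'E'
from arc import *
inlane(OL,yL)
# clearance from vial top in camera: vial top lane z vs stock top
W=np.load("w7.npz")["W"]; T=tool(yL,np.radians(12)).as_matrix(); L=(W-OL)@T; L=np.stack([L[...,2],-L[...,0],-L[...,1]],-1)*1000
for x in list(range(27,43,3))+list(range(51,75,3)):
    q=L[(np.abs(L[...,0]-x)<1.5)&(np.abs(L[...,1]+5)<10)&(L[...,2]<40)]; print(x,np.round(np.percentile(q[:,2],[50,95]),1) if len(q)>3 else None,end=" ")
E
```

```text
t 15.25 TCP lane mm [60.3161  0.2476 21.0209] F [-1.701  -0.4124  0.5917] w mm 42.024005202579986
27 [20.3 21.1] 30 [21.7 22.6] 33 [22.3 23.1] 36 [22.  23.1] 39 [20.8 22.2] 42 [18.3 20.3] 51 [19.8 20.6] 54 [21.3 22.2] 57 [22.3 23. ] 60 [22.2 23.1] 63 [21.3 22.7] 66 [18.7 20.8] 69 [13.1 18. ] 72 [0.4 1.2]
```

>>> jog_arm([
  [0, 0, 0, 0, 0, 0, 0.53],
  [0, 0, 0, 0, 0, 0, 0.57],
  [0, 0, 0, 0, 0, 0, 0.6],
  [0, 0, 0, 0, 0, 0, 0.65],
  [0, -0.006, 0, 0, 0, 0, 0.65],
  [0, -0.015, 0, 0, 0, 0, 0.65],
  [0, -0.03, 0, 0, 0, 0, 0.65],
  [0, -0.03, 0, 0, 0, 0, 0.6],
  [0, -0.01, 0, 0, 0, 0, 0.6],
])

```text
time: 16.38
tool_pos: [0.5041, 0.09, 0.1469]
tcp_rot: [-0.972, 1.166, -1.443]
wrist_force: [0.7, -0.2, 0.6]
width: 0.602
```

```bash
python3 look.py w8 stock_vial_1_center; python3 - <<'E'
from arc import *
inlane(OL,yL)
W=np.load("w8.npz")["W"]; T=tool(yL,np.radians(12)).as_matrix(); L=(W-OL)@T; L=np.stack([L[...,2],-L[...,0],-L[...,1]],-1)*1000
for x in list(range(6,81,3)):
    q=L[(np.abs(L[...,0]-x)<1.5)&(np.abs(L[...,1]+5)<10)&(L[...,2]<40)]; print(x,np.round(np.percentile(q[:,2],[50,95]),1) if len(q)>3 else None,end=" ")
E
```

```text
16.375 [0.5041 0.09   0.1469] [-0.1773  0.2091  0.9617 -0.9841 -0.0354 -0.1738 -0.0023 -0.9772  0.2121]
cam [-0.1769 -0.9811 -0.0783  0.5491 -0.9842  0.1762  0.0164  0.0818 -0.0023
  0.08   -0.9968  0.2887]
stock_vial_1_center 0.85 [261. 250.] [0.4837 0.0911 0.0424]
t 16.475 TCP lane mm [ 59.888    0.0584 115.9834] F [ 0.0598  0.519  -0.3594] w mm 50.99526845365367
6 [20.7 21.9] 9 [22. 23.] 12 [22.  23.2] 15 [21.6 23. ] 18 [20.3 21.9] 21 [16.9 19.5] 24 [17.2 18. ] 27 [19.8 21.2] 30 [21.7 22.7] 33 [22.3 23.2] 36 [22.1 22.9] 39 [20.8 22.5] 42 [18.4 20.3] 45 [14.9 16.7] 48 [19.2 20.6] 51 [21.2 22.3] 54 [22.1 23. ] 57 [22.2 23.4] 60 [21.4 22.8] 63 [19.2 21. ] 66 [12.8 17.8] 69 [0.3 1.2] 72 [0.3 1.2] 75 [0.3 1. ] 78 [0.4 1.2]
```

View pics/w8.png

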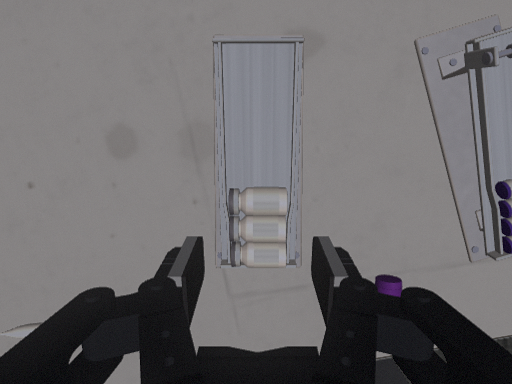

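```bash
python3 - <<'E'
from arc import *
plan([((.51,.085,.275),tool(yL,.1)),((.636,-.1003,.275),tool(yaw))],[3,6],.5)
E
```

```text
[0.0012, -0.0416, 0.0113, -0.038, 0.0, -0.001, 0.5]
[0.0012, -0.042, 0.0098, -0.038, 0.0, -0.001, 0.5]
[0.0012, -0.0423, 0.0082, -0.038, 0.0, -0.001, 0.5]
[0.0267, 0.0026, 0.026, -0.017, -0.049, 0.002, 0.5]
[0.0279, 0.0021, 0.0247, -0.017, -0.049, 0.002, 0.5]
[0.0291, 0.0017, 0.0234, -0.017, -0.049, 0.002, 0.5]
[0.0302, 0.0012, 0.0219, -0.017, -0.049, 0.002, 0.5]
[0.0312, 0.0008, 0.0205, -0.017, -0.049, 0.002, 0.5]
[0.0322, 0.0004, 0.0189, -0.017, -0.049, 0.002, 0.5]
```

>>> jog_arm([
  [0.0012, -0.042, 0.011, -0.038, 0, 0, 0.5],
  [0.0012, -0.042, 0.01, -0.038, 0, 0, 0.5],
  [0.0012, -0.042, 0.008, -0.038, 0, 0, 0.5],
  [0.027, 0.0026, 0.026, -0.017, -0.049, 0.002, 0.5],
  [0.028, 0.002, 0.025, -0.017, -0.049, 0.002, 0.5],
  [0.029, 0.0017, 0.0235, -0.017, -0.049, 0.002, 0.5],
  [0.03, 0.0012, 0.022, -0.017, -0.049, 0.002, 0.5],
  [0.031, 0.0008, 0.0205, -0.017, -0.049, 0.002, 0.5],
  [0.025, 0, 0.018, -0.017, -0.049, 0.002, 0.5],
  [0, 0, 0, 0, 0, 0, 0.5],
])

```text
time: 17.73
tool_pos: [0.6347, -0.0988, 0.2599]
tcp_rot: [-1.288, 1.14, -1.098]
wrist_force: [0.5, 0.7, -0.0]
width: 0.499
```

```bash
python3 look.py w9 keeper_knob; python3 - <<'E'
from arc import *
W=np.load("w9.npz")["W"]; im=np.load("w9.npz")["img"].astype(int).sum(2)
m=(np.abs(W[...,2]-.203)<.012)&(np.abs(W[...,0]-.636)<.025)&(np.abs(W[...,1]+.1)<.02)
P=W[m]; print(len(P), np.percentile(P,[2,50,98],axis=0) if len(P) else 0)
plan([((.636,-.1003,.24),tool(yaw))],[2],.5)
E
```

```text
17.725 [ 0.6347 -0.0988  0.2599] [ 0.1263 -0.0327  0.9915 -0.992   0.0009  0.1264 -0.005  -0.9995 -0.0323]
cam [ 0.1268 -0.9394 -0.3184  0.7131 -0.9919 -0.1216 -0.0362 -0.0895 -0.0047
  0.3204 -0.9473  0.3865]
keeper_knob 0.9 [261. 209.] [ 0.6405 -0.1     0.2052]
keeper_knob 0.51 [260. 296.] [ 0.4544 -0.1245  0.0369]
1185 [[ 0.6119 -0.1078  0.1951]
 [ 0.6345 -0.1009  0.2033]
 [ 0.646  -0.0934  0.2077]]
[0.0018, 0.01, 0.0014, 0.016, 0.006, -0.003, 0.5]
[0.0018, 0.0101, 0.0013, 0.016, 0.006, -0.003, 0.5]
```

>>> jog_arm([
  [0.0015, 0.02, 0.001, 0.016, 0.006, -0.003, 0.5],
  [0.001, 0.02, 0, 0.016, 0.006, -0.003, 0.4],
  [0, 0.015, 0, 0, 0, 0, 0.4],
  [0, 0, 0, 0, 0, 0, 0.4],
])

```text
time: 18.32
tool_pos: [0.6312, -0.0957, 0.2027]
tcp_rot: [-1.263, 1.124, -1.121]
wrist_force: [-0.3, -0.2, -0.1]
width: 0.401
```

```bash
python3 - <<'E'
from arc import *
s=readout.read_state();print(s["tool_pos"],s["wrist_force"]);plan([((.636,-.1003,.197),tool(yaw))],[1],.4)
E
```

```text
[ 0.6312 -0.0957  0.2027] [-0.3293 -0.2244 -0.0789]
[0.0051, 0.0057, 0.0042, 0.002, 0.002, -0.001, 0.4]
```

>>> jog_arm([
  [0.005, 0.0055, 0.004, 0.002, 0.002, 0, 0.4],
  [0, 0, 0, 0, 0, 0, 0.4],
])

```text
time: 18.58
tool_pos: [0.6367, -0.1001, 0.1982]
tcp_rot: [-1.26, 1.122, -1.124]
wrist_force: [-0.3, 0.6, 0.2]
width: 0.399
```

```bash
python3 - <<'E'
from arc import *
s=readout.read_state();print(s["tool_pos"],s["wrist_force"]);plan([((.636,-.1003,.197),tool(yaw))],[1],.4)
E
```

```text
[ 0.6367 -0.1001  0.1982] [-0.3378  0.5769  0.2378]
[0.0002, 0.0012, -0.0008, -0.002, 0.001, -0.001, 0.4]
```

>>> jog_arm([
  [0, 0.001, -0.001, 0, 0, 0, 0.1],
  [0, 0, 0, 0, 0, 0, 0.1],
  [0, 0, 0, 0, 0, 0, 0.1],
  [0, 0, 0, 0, 0, 0, 0.1],
], force=20)

```text
time: 19.08
tool_pos: [0.6362, -0.1002, 0.198]
tcp_rot: [-1.259, 1.122, -1.124]
wrist_force: [-0.2, 0.3, -1.0]
width: 0.162
```

```bash
python3 -c "
from arc import *
arcrows(-.08,7,.1)"
```

```text
t 19.075 angle 1.903 r 0.1335 F [-0.2491  0.3173 -0.9933] w 0.162
rot err [-0.0031  0.0005 -0.0008] y err mm 0.11866195067404153
[-0.0, -0.0029, -0.01, -0.0, 0.0, -0.0, 0.1]
[-0.0, -0.0021, -0.0102, -0.0, 0.0, -0.0, 0.1]
[-0.0, -0.0013, -0.0103, -0.0, 0.0, -0.0, 0.1]
[-0.0, -0.0005, -0.0104, -0.0, 0.0, -0.0, 0.1]
[-0.0, 0.0003, -0.0104, -0.0, 0.0, -0.0, 0.1]
[-0.0, 0.0012, -0.0103, -0.0, 0.0, -0.0, 0.1]
[-0.0, 0.002, -0.0102, -0.0, 0.0, -0.0, 0.1]
```

>>> jog_arm([
  [0, -0.0029, -0.01, 0, 0, 0, 0.1],
  [0, -0.0021, -0.0102, 0, 0, 0, 0.1],
  [0, -0.0013, -0.0103, 0, 0, 0, 0.1],
  [0, -0.0005, -0.0104, 0, 0, 0, 0.1],
  [0, 0.0003, -0.0104, 0, 0, 0, 0.1],
  [0, 0.0012, -0.0103, 0, 0, 0, 0.1],
  [0, 0.002, -0.0102, 0, 0, 0, 0.1],
])

```text
time: 19.95
tool_pos: [0.5616, -0.1086, 0.2023]
tcp_rot: [-1.255, 1.119, -1.127]
wrist_force: [2.2, 0.9, -1.1]
width: 0.159
```

```bash
python3 -c "
from arc import *
arcrows(-.08,8,.1)"
```

```text
t 19.95 angle 1.336 r 0.1348 F [ 2.2038  0.9096 -1.1335] w 0.159
rot err [-0.0082  0.0002 -0.0005] y err mm 0.23842539337597127
[-0.0, 0.0028, -0.01, -0.001, 0.0, -0.0, 0.1]
[-0.0, 0.0036, -0.0097, -0.001, 0.0, -0.0, 0.1]
[-0.0, 0.0044, -0.0094, -0.001, 0.0, -0.0, 0.1]
[0.0, 0.0051, -0.009, -0.001, 0.0, -0.0, 0.1]
[0.0, 0.0058, -0.0086, -0.001, 0.0, -0.0, 0.1]
[0.0, 0.0065, -0.0081, -0.001, 0.0, -0.0, 0.1]
[0.0, 0.0071, -0.0076, -0.001, 0.0, -0.0, 0.1]
[0.0, 0.0077, -0.007, -0.001, 0.0, -0.0, 0.1]
```

>>> jog_arm([
  [0, 0.0033, -0.01, -0.001, 0, 0, 0.1],
  [0, 0.0041, -0.0097, -0.001, 0, 0, 0.1],
  [0, 0.005, -0.0094, -0.001, 0, 0, 0.1],
  [0, 0.0056, -0.009, -0.001, 0, 0, 0.1],
  [0, 0.0062, -0.0085, -0.001, 0, 0, 0.1],
  [0, 0.0068, -0.008, -0.001, 0, 0, 0.1],
  [0, 0.0074, -0.0075, -0.001, 0, 0, 0.1],
  [0, 0.008, -0.0069, -0.001, 0, 0, 0.1],
])

```text
time: 20.95
tool_pos: [0.4874, -0.1171, 0.1545]
tcp_rot: [-1.262, 1.125, -1.123]
wrist_force: [0.1, 0.8, 2.3]
width: 0.158
```

```bash
python3 -c "
from arc import *
arcrows(-.07,7,.1)"
```

```text
t 20.95 angle 0.667 r 0.1356 F [0.0592 0.8315 2.2823] w 0.158
rot err [ 0.0014  0.0004 -0.0003] y err mm 0.34351729915696
[0.0, 0.0074, -0.0053, 0.0, 0.0, -0.0, 0.1]
[0.0, 0.0077, -0.0048, 0.0, 0.0, -0.0, 0.1]
[0.0, 0.0081, -0.0042, 0.0, 0.0, -0.0, 0.1]
[0.0, 0.0083, -0.0036, 0.0, 0.0, -0.0, 0.1]
[0.0, 0.0086, -0.0031, 0.0, 0.0, -0.0, 0.1]
[0.0, 0.0088, -0.0024, 0.0, 0.0, -0.0, 0.1]
[0.0, 0.0089, -0.0018, 0.0, 0.0, -0.0, 0.1]
```

>>> jog_arm([
  [0, 0.0074, -0.0053, 0, 0, 0, 0.1],
  [0, 0.0077, -0.0048, 0, 0, 0, 0.1],
  [0, 0.0081, -0.0042, 0, 0, 0, 0.1],
  [0, 0.0083, -0.0036, 0, 0, 0, 0.1],
  [0, 0.0086, -0.003, 0, 0, 0, 0.1],
  [0, 0.006, -0.001, 0, 0, 0, 0.1],
  [0, 0, 0, 0, 0, 0, 0.1],
])

```text
time: 21.82
tool_pos: [0.4616, -0.12, 0.1026]
tcp_rot: [-1.266, 1.129, -1.12]
wrist_force: [-0.6, 0.4, 1.1]
width: 0.16
```

```bash
python3 look.py w10 keeper_knob; python3 -c "
from arc import *
arcrows(-.04,5,.1)
W=np.load('w10.npz')['W']; L=(W-O)@tool(yaw,np.radians(12)).as_matrix(); L=np.stack([L[...,2],-L[...,0],-L[...,1]],-1)*1000
for x in range(50,150,8):
    q=L[(np.abs(L[...,0]-x)<1.5)&(np.abs(L[...,1])<4)&(L[...,2]<90)]; print(x,np.round(np.percentile(q[:,2],[50,95]),1) if len(q)>3 else None,end=' ')
print(knob(0))
"
```

```text
21.825 [ 0.4616 -0.12    0.1026] [ 0.1153 -0.0065  0.9933 -0.9933  0.0003  0.1153 -0.001  -1.     -0.0064]
cam [ 0.1158 -0.9488 -0.2938  0.5368 -0.9933 -0.1108 -0.0336 -0.1114 -0.0007
  0.2957 -0.9553  0.2312]
keeper_knob 0.65 [258. 258.] [ 0.4725 -0.1191  0.1147]
t 21.925 angle 0.241 r 0.1367 F [-2.8326 -0.2708  0.374 ] w 0.161
rot err [ 0.0063  0.0006 -0.001 ] y err mm 0.43314943131574124
[0.0, 0.0051, -0.0011, 0.001, 0.0, -0.0, 0.1]
[0.0, 0.0051, -0.0009, 0.001, 0.0, -0.0, 0.1]
[0.0, 0.0052, -0.0007, 0.001, 0.0, -0.0, 0.1]
[0.0, 0.0052, -0.0004, 0.001, 0.0, -0.0, 0.1]
[0.0, 0.0052, -0.0002, 0.001, 0.0, -0.0, 0.1]
50 [79.3 84.7] 58 [47.5 48.6] 66 [45.5 46.9] 74 [43.2 44.3] 82 [41.2 42.4] 90 [39.  40.1] 98 [36.8 38. ] 106 [34.8 35.9] 114 [32.7 33.9] 122 [30.5 31.5] 130 [28.4 30. ] 138 None 146 None [ 0.4648 -0.1201  0.0704]
```

>>> jog_arm([
  [0, 0.005, -0.001, 0.001, 0, 0, 0.1],
  [0, 0.005, -0.0008, 0.001, 0, 0, 0.1],
  [0, 0.005, -0.0006, 0.001, 0, 0, 0.1],
  [0, 0.005, -0.0004, 0.001, 0, 0, 0.1],
  [0, 0.004, -0.0002, 0.001, 0, 0, 0.1],
  [0, 0, 0, 0, 0, 0, 0.1],
])

```text
time: 22.68
tool_pos: [0.4579, -0.1204, 0.0774]
tcp_rot: [-1.263, 1.125, -1.122]
wrist_force: [-1.6, 0.4, 0.7]
width: 0.16
```

```bash
cat > slope.py <<'E'
from arc import *
import sys
inlane(); W=np.load(sys.argv[1]+'.npz')['W']; L=(W-O)@tool(yaw,np.radians(12)).as_matrix(); L=np.stack([L[...,2],-L[...,0],-L[...,1]],-1)*1000
m=(L[...,0]>60)&(L[...,0]<132)&(np.abs(L[...,1])<3)&(L[...,2]<90)&(L[...,2]>15); P=L[m]
k=np.polyfit(P[:,0],P[:,2],1); print(len(P),"keeper angle",-np.arctan(k[0]),"z at 100",np.polyval(k,100),"resid",np.std(P[:,2]-np.polyval(k,P[:,0])))
E
python3 look.py w11|head -1; python3 slope.py w11
```

```text
22.675 [ 0.4579 -0.1204  0.0774] [ 0.1156 -0.0022  0.9933 -0.9933  0.0006  0.1156 -0.0009 -1.     -0.0021]
t 22.725 TCP lane mm [23.3026  0.4455 53.7949] F [-2.197   0.265   0.2403] w mm 13.462327675342808
2436 keeper angle 0.07182778180116145 z at 100 25.542588385820885 resid 0.6698712471371009
```

>>> jog_arm([
  [0, 0.0025, 0, 0, 0, 0, 0.1],
  [0, 0.0025, 0, 0, 0, 0, 0.1],
  [0, 0.002, 0, 0, 0, 0, 0.1],
  [0, 0.001, 0, 0, 0, 0, 0.1],
  [0, 0, 0, 0, 0, 0, 0.1],
])

```text
time: 23.35
tool_pos: [0.4577, -0.1205, 0.069]
tcp_rot: [-1.263, 1.126, -1.122]
wrist_force: [-3.9, -0.2, 0.6]
width: 0.16
```

```bash
python3 look.py w12|head -1; python3 slope.py w12
```

```text
23.35 [ 0.4577 -0.1205  0.069 ] [ 0.1157 -0.0027  0.9933 -0.9933  0.0005  0.1158 -0.0008 -1.     -0.0026]
t 23.4 TCP lane mm [21.3554  0.4356 45.6029] F [-3.3595 -0.5236  1.7076] w mm 13.628501724215155
2510 keeper angle 0.008874405032705195 z at 100 22.09476017499017 resid 0.6513726591898006
```

>>> jog_arm([
  [0, 0.001, 0, 0, 0, 0, 0.1],
  [0, 0.001, 0, 0, 0, 0, 0.1],
  [0, 0, 0, 0, 0, 0, 0.1],
])

```text
time: 23.78
tool_pos: [0.4577, -0.1205, 0.0678]
tcp_rot: [-1.263, 1.126, -1.121]
wrist_force: [-3.7, -0.8, 0.4]
width: 0.159
```

```bash
python3 look.py w13|head -1; python3 slope.py w13
```

```text
23.775 [ 0.4577 -0.1205  0.0678] [ 0.1159 -0.003   0.9933 -0.9933  0.0006  0.1159 -0.001  -1.     -0.0029]
t 23.825 TCP lane mm [21.1263  0.4056 44.311 ] F [-4.5859 -0.0682  4.3605] w mm 13.502941030889204
2526 keeper angle -0.0010938636262997506 z at 100 21.6055630751504 resid 0.6434566130342106
```

Fully down (angle ≈ 0, with an upward reaction of about 4 N). Release slowly, then lift.

>>> jog_arm([
  [0, 0, 0, 0, 0, 0, 0.2],
  [0, 0, 0, 0, 0, 0, 0.3],
  [0, 0, 0, 0, 0, 0, 0.45],
  [0, 0, 0, 0, 0, 0, 0.45],
  [0, -0.01, 0, 0, 0, 0, 0.5],
  [0, -0.03, 0, 0, 0, 0, 0.6],
  [0, -0.04, 0, 0, 0, 0, 0.6],
  [0, -0.04, -0.01, 0, 0, 0, 0.6],
  [0, 0, 0, 0, 0, 0, 0.6],
])

```text
time: 24.95
tool_pos: [0.4503, -0.1219, 0.1942]
tcp_rot: [-1.26, 1.12, -1.125]
wrist_force: [0.4, -0.4, 0.3]
width: 0.597
```

```bash
python3 look.py w14 keeper_knob|head -1; python3 slope.py w14; python3 - <<'E'
from h import *
p=read_camera("side"); q=p["img"][150:270,170:330]; a=cv2.resize(q,(400,300))
b=cv2.resize(cv2.imread("pics/w14.png"),(400,300))
p=read_camera("scene"); c=cv2.resize(p["img"][140:300,160:373],(400,300))
cv2.imwrite("pics/fin.png",np.vstack([np.hstack([a,c]),np.hstack([b,b*0])]))
E
```

```text
24.95 [ 0.4503 -0.1219  0.1942] [ 0.1159  0.0035  0.9933 -0.9933 -0.0004  0.1159  0.0008 -1.      0.0034]
t 25.05 TCP lane mm [ 37.5601   0.8006 166.4662] F [-0.4228  0.2551 -0.7053] w mm 51.33379483693134
773 keeper angle 0.00025991961809715473 z at 100 21.48019255213158 resid 0.6976646280982819
```

View pics/fin.png

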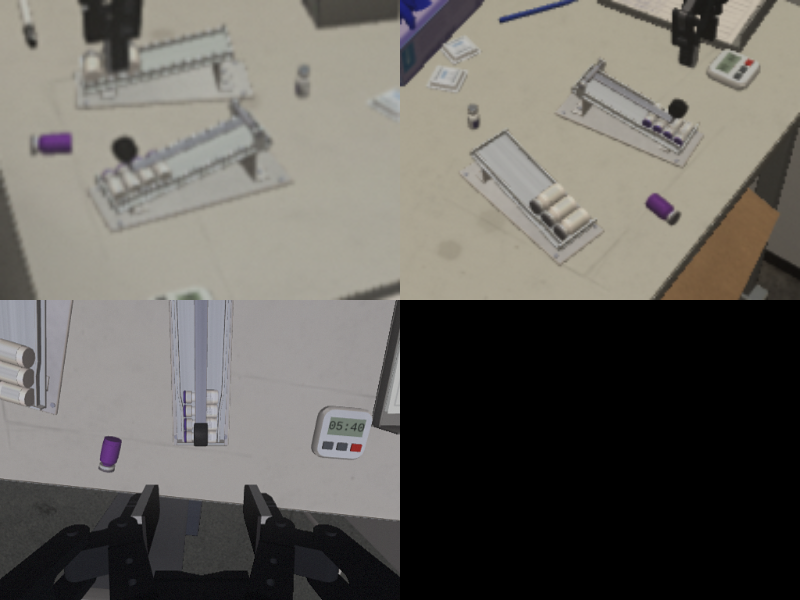

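The keeper is down, the four small vials sit at the front stop, three large vials lie in the large lane, and the bystanders haven't moved. The gripper is clear, so I'm handing in.

```bash
python3 -c "
from workcell import bot
print(bot.finish_job())"
```

```text
the job is handed in; nothing more can be done
None
```

I did the job in the order asked and handed it in at about 25 s of the 66 s allowed; the system reports no verdict.

1. **Keeper opened:** I gripped the knob by its flat faces and swung the arm along its arc to about 1.9 rad, where it stayed open by itself.
2. **Large vial lifted:** I took it by its two ends and lifted it out square to the lane floor. The four small vials rolled down to the front stop.
3. **Large vial placed:** I set it on the large lane's floor behind the two stock vials before letting go. Before release its top was level with theirs. It then rolled a few millimetres until it lay against them, with its cap on the same side.
4. **Keeper lowered:** I lowered the arm by the knob and released it slowly once it was down.

**Last checks:**
- **Keeper:** it measured about 0.000 rad after release.
- **Vials:** the pictures showed all four small vials at the stop under the arm and three large vials in the large lane.
- **Bystanders:** the timer, marker, standing vial and purple vial looked unmoved.
- **Gripper:** it was empty and about 0.1 m clear.

**What was off:** while I lowered the keeper, the knob shifted about 6 mm in the grip. The arm angle worked out from the gripper's position was therefore slightly wrong, and I used the wrist camera's depth readings for the last part. No check failed, and the wrist force stayed below about 7 N in the readings I took.

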